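# Hang the hook-on pots on the balcony rack and latch the keeper

## Robot

A 6-joint arm with a two-finger parallel gripper is mounted at the origin on the work surface. World frame = base frame: x ahead of the robot, y to its left, z up, the work surface at z = 0. Lengths are in mm, angles in rad, forces in N, time in s.
With the tool pointing down it reaches from about 425 to 925 mm from the base axis. Payload 12.5 kg.
Tool frame: the origin (TCP) lies between the finger pads; the fingertips stand 14 mm ahead of it and the grasp point (between the pads) lies 5 mm behind it (ctrl.finger_overhang is the distance from the TCP to the fingertips, in mm); z points along the fingers, y is the line along which they close (so a half turn about z gives the same grasp; the last joint's range is limited). The gripper opens to 85 mm and grips with 20 to 120 N. Pads are 22 mm wide; open, the fingers measure 114 mm over their backs; the gripper's body (76 mm by 85 mm) begins 54 mm behind the grasp point. The pads swing forward as they close: fully open they stand 13 mm farther back than shut.
Start: joints at [1.058, 0.491, 1.559, -0, 1.092, -0.106], TCP at [247.28, 574.017, 245.327] pointing down, gripper open.
Joint ranges: [-3.1, 3.1], [-0.84, 2.19], [0.05, 2.79], [-1.13, 4.28], [0.06, 2.93], [-2.69, 2.69]. Speed limits (rad/s): [2.22, 2.22, 2.79, 3.14, 3.14, 3.14].

## Interface

Orientations are given as [roll, pitch, yaw] about the fixed x, y, z axes, in that order (R = Rz(yaw) Ry(pitch) Rx(roll)).
In Python, from cell import ctrl gives the robot as it stands.
- The arm moves only by the tool move_arm, never from a script. Its argument "targets" is text: rows parted by semicolons, each of 5 numbers parted by spaces: the shift along the tool's x, y, z in m, then the turn about the tool's z in degrees, then the finger opening in m, from 0 to 0.0854. A call has 1 to 5 rows; each row shifts and turns the commanded pose from where the row before left it, along the tool's axes as they then stand; what a row does not reach is not made up. A row lasts 1/8 s, in which the tool goes at most 62.5 mm and 10.7 degrees, less where a joint would pass 70% of its speed; a pose out of reach is approached as far as the arm can. A call is refused whole if a number of a shift passes 0.0625 or a number of a turn 10.7, either way. A call with a gripper value outside its range is refused whole. The fingers move at their own pace and stop on an object; "grip_force" is the grip in N (left out, the last holds). Time passes only in rows, so rows that do not move let the fingers close. It gives the time, the measured TCP pose, the force, the opening and the grip force at its end, in the units of the state.
- ctrl.get_state(): the state, without advancing time (a new reading comes with each control period).
- ctrl.snapshot(name): name is "scene" or "top"; returns the picture (384x512x3 uint8, red, green, blue); there is no depth.
- ctrl.get_calibration(name): a dict with "mtx" (3x3 intrinsics, pixels), "k1" (the pictures are not rectified: a ray, as slopes to the right and down, at radius r is drawn at 1 + k1 r^2 times it, then the intrinsics apply), "R" (3x3) and "t" (3): a world point X has camera coordinates R X + t. Camera axes: x right, y down, z forward; pixel columns grow to the right and rows downward; lengths in mm; the calibration is good to about 2 mm. A picture is of the moment at which its call begins. get_calibration takes no time and is no camera call.
- ctrl.finish_job(): hands the job in; it is judged then, once.
The state is a dict: "time": time; "q": joint angles; "joint_velocities": joint speeds; "tau": joint torques, N m; "position": TCP position; "eef_rot": TCP orientation; "ft_force": force on the tool from outside, world axes, zero at the start; "torque": the same for the moment, N m; "opening": opening from 0.0 (shut) to 1.0 (fully open); "finger_force": force on a finger pad.
Only numpy, scipy, OpenCV 4.12 (cv2) and the standard library are available. Lean on these libraries where they do the work, as an engineer would, in place of code of your own. Each camera call takes 0.05 s, during which the arm holds its last target. There are 200 camera calls.

## Task

Put the empty hook-on pots away on the rack before the wind gets up. Turn the latch well out, clear of the keeper, and swing the wire keeper right back, away from you; then hang every pot that stands on the bench by its hook over the rack's upper bar, next to one another; then swing the keeper back over the hooks until it rests fully in its catches, and last turn the latch fully home over the keeper. Leave the dish, tamper, root hook and clip where they are.

Things in the scene. Friction and masses are not known exactly. Their poses are not given: they have to be found in the camera images.
- rack: fixed rack; origin on the bench under the middle of its bars, y along them, robot side -x, z up. Upper bar 12 mm round, axis at x 0, z 160 mm (top 166), between 6 mm end plates at y -200 and +200 (x -35 to 65, 165 tall, catch prongs on top to 191). Lower bar alike at z 100. Pots hang on the robot side, hook lip behind the upper bar, backs leaning on the lower one
- keeper (a joint): angle of the keeper, a 10 mm wire bail like a basket handle, its crossbar 422 mm long, 60 mm from the hinge axis (along rack y). 0 = closed in the catches: crossbar at rack x -4, z 184 mm, over the hooks of hung pots. Grows as it swings up and away from the robot, to 2.2 (back stop). Stiff: stays where left, 2 to 3 N at the crossbar moves it
- keeper_bar (a point): middle of the keeper's crossbar, on its axis (moves with the keeper)
- keeper_hinge (a point): point on the keeper's hinge axis, in the rack's middle plane: rack x 45, y 0, z 150 mm
- latch (a joint): angle of the turn latch, a flat steel tongue 18 x 77 mm, 4 mm thick, turning level about a vertical pivot, just above the closed keeper. 0 = closed: points along rack -y over the crossbar's end. Grows as it swings out towards the robot (1.57 = along rack -x), to 1.9. Stays where left, about 1 N at the peg moves it
- latch_peg (a point): top centre of the upright round peg on the tongue, 12 mm thick, 30 mm tall, 50 mm from the pivot (moves with the latch)
- latch_pivot (a point): point on the latch's vertical pivot: rack x -4, y 245, z 191 mm, on top of a 16 mm round column standing on the bench
- pot0: square metal pot, 52 x 52 x 60 mm tall, about 140 g, with a 26 mm wide strap hook on its +x side. Origin: centre of underside; x towards the hook, z up. Back plate flush with the wall (x 26 mm) rises to 84 mm, flat top 4 mm thick runs to x 49, lip at x 46 to 49 comes down to z 60: an inverted U, mouth 20 mm wide and deep. Grip the plain walls across y. Some pots are absent in some runs
- pot0_hook (a point): inside the hook of pot0: pot frame x = 36, y = 0, z = 80 mm (middle of the underside of the hook's flat top); comes to lie on top of the upper bar when hung
- pot1: another pot, exactly like pot0 in shape and axes; not there in every run
- pot1_hook (a point): inside the hook of pot1: pot frame x = 36, y = 0, z = 80 mm (middle of the underside of the hook's flat top); comes to lie on top of the upper bar when hung
- pot2: another pot, exactly like pot0 in shape and axes; not there in every run
- pot2_hook (a point): inside the hook of pot2: pot frame x = 36, y = 0, z = 80 mm (middle of the underside of the hook's flat top); comes to lie on top of the upper bar when hung
- pot3: another pot, exactly like pot0 in shape and axes; not there in every run
- pot3_hook (a point): inside the hook of pot3: pot frame x = 36, y = 0, z = 80 mm (middle of the underside of the hook's flat top); comes to lie on top of the upper bar when hung
- moss_dish: white ceramic dish, 100 mm across, 30 mm high, loose; leave alone; origin centre of underside
- tamper: dark silicone tamper standing on its foot, 52 mm across, 100 mm tall, loose; leave alone; origin centre of underside
- root_hook: steel root hook with wooden handle lying flat, about 215 mm long, loose; leave alone; origin near its middle
- clip: steel spring clip 50 mm long lying on the bench, holding a 220 mm chopstick; loose; leave alone; origin under the clip
Not all that is in view belongs to the job. What is shaped like the pot1 but green or orange is not meant. Leave any purple look-alike of the pot0 alone.

How it is judged:
By the outcome, as a careful person would: the job done as asked, in the order asked, and still so for the second after the job is handed in, with the robot touching nothing.
Of pot0, pot1, pot2, pot3 only 3 to 4 are there at a start; the rules pass over those that are not, and their reading is None.
At some moment in a run one of pot0, pot1, pot2, pot3 may be knocked a few centimetres aside while the robot is not near it.
It also fails if it takes over 200 s, if anything falls off the work surface, if the arm or the gripper's body presses on something with over 40 N, if the wrist force passes 120 N, or if a joint passes its speed limit or range.

## Working session

There is one attempt and no reset: what is moved stays moved. The work goes in short steps, Python scripts to look and compute and a tool call to move; the robot and the scene stay as the last step left them, time stands still between calls to the robot, and variables do not carry over. Pictures are saved under pics/ and viewed, at most 14 in all, crops included, and the job is handed in when it is done.

Besides the shell and the picture viewer there is one more tool, called after "Request:" by a JSON object that holds its "api" and its "payload", one argument or row to a line. move_arm: Moves the arm, as the interface text tells. Its arguments: {"type":"object","properties":{"targets":{"type":"string"},"grip_force":{"type":"number"}},"required":["targets"]}

```bash
mkdir -p pics; ls
cat > h.py <<'E'
import numpy as np, cv2
from cell import ctrl
def snap(n,f=None):
    im=ctrl.snapshot(n)
    if f: cv2.imwrite('pics/'+f,im[:,:,::-1])
    return im
def ray(n,u,v):
    c=ctrl.get_calibration(n);K=np.array(c['mtx']);R=np.array(c['R']);t=np.array(c['t'])
    d=np.array([(u-K[0,2])/K[0,0],(v-K[1,2])/K[1,1]]);s=d.copy()
    for _ in range(20): s=d/(1+c['k1']*(s@s))
    return -R.T@t, R.T@np.array([s[0],s[1],1])
def at(n,u,v,z):
    o,d=ray(n,u,v);return (o+d*(z-o[2])/d[2])[:2].round(1)
def proj(n,X):
    c=ctrl.get_calibration(n);K=np.array(c['mtx']);p=np.array(c['R'])@np.array(X,float)+np.array(c['t'])
    s=p[:2]/p[2];s=s*(1+c['k1']*(s@s));return (K[0,0]*s[0]+K[0,2],K[1,1]*s[1]+K[1,2])
E
python3 - <<'E'
from h import *
a=snap('scene','s0.png');b=snap('top','t0.png')
for n in('scene','top'):
    c=ctrl.get_calibration(n);print(n,c)
cv2.imwrite('pics/t0b.png',cv2.resize(b,(800,600),interpolation=cv2.INTER_CUBIC)[:,:,::-1])
cv2.imwrite('pics/s0b.png',cv2.resize(a,(800,600),interpolation=cv2.INTER_CUBIC)[:,:,::-1])
print(ctrl.get_state(),ctrl.finger_overhang)
E
```

```text
pics
scene {'mtx': array([[398.2989092 ,   0.        , 251.66003335],
       [  0.        , 398.2989092 , 191.30413757],
       [  0.        ,   0.        ,   1.        ]]), 'k1': -0.08900686351157677, 'R': array([[ 0.55804084,  0.82970573, -0.01337204],
       [ 0.58643905, -0.40572393, -0.70105444],
       [-0.58709425,  0.38337513, -0.71298237]]), 't': array([-297.25407122, -176.55256772, 1500.53264389])}
top {'mtx': array([[386.96294521,   0.        , 252.06115404],
       [  0.        , 386.96294521, 193.62210154],
       [  0.        ,   0.        ,   1.        ]]), 'k1': -0.025025465837614808, 'R': array([[ 5.76398744e-03, -9.99983282e-01,  4.59935668e-04],
       [-9.79974152e-01, -5.74020117e-03, -1.99041986e-01],
       [ 1.99041299e-01,  6.96550444e-04, -9.79990855e-01]]), 't': array([  26.20939875,  531.90852272, 1210.48379542])}
{'time': 0.1, 'q': array([ 1.05841379e+00,  4.91527683e-01,  1.55936693e+00, -5.98774421e-06,
        1.09171708e+00, -1.05609170e-01]), 'joint_velocities': array([ 0.00022278, -0.00132081, -0.00108769,  0.00130386,  0.00086974,
       -0.00031153]), 'tau': array([ 2.67874952e-03, -6.19448876e+01, -2.62024784e+01, -1.00372479e-04,
        2.92508754e-03, -4.48477965e-05]), 'position': array([247.17822346, 573.85224214, 244.77595524]), 'eef_rot': array([-3.14057873e+00, -1.02139131e-04,  2.73482200e+00]), 'ft_force': array([ 0.20940098,  0.49085182, -1.23566006]), 'torque': array([ 0.03522813,  0.0051065 , -0.0226239 ]), 'finger_force': 0.0, 'opening': 0.9966060970916099} 14.0
```

View pics/t0b.png

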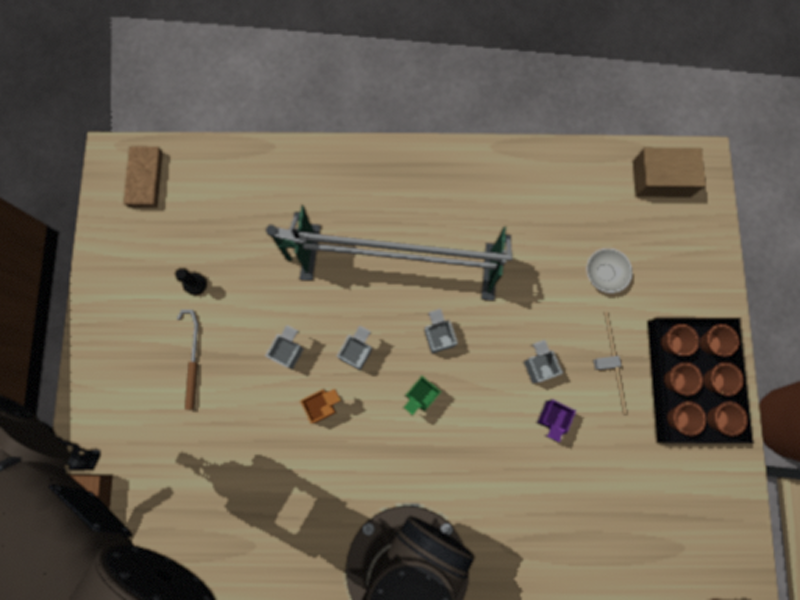

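View pics/s0b.png

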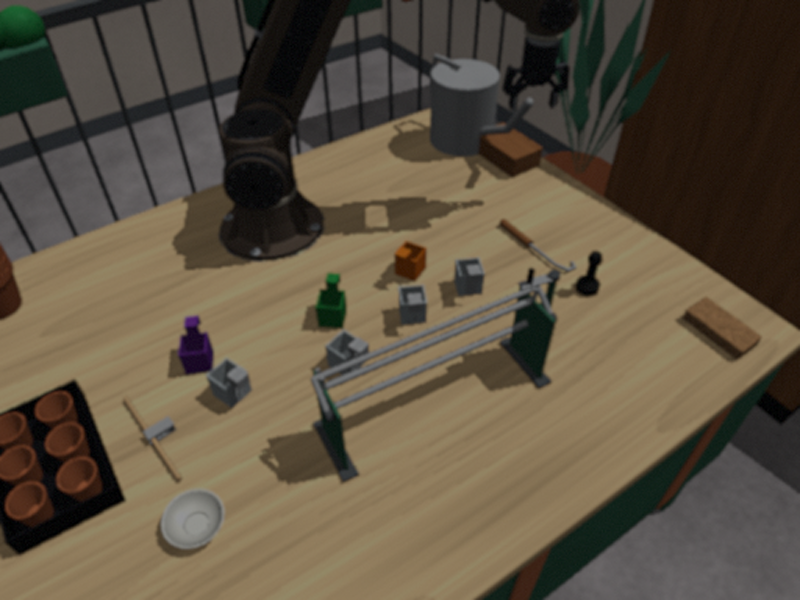

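Four grey pots, in the top view (800-wide) at (286,348), (356,350), (441,334) and (543,365). The rack bar runs (310,240)–(505,258), with the latch near (275,232). Next are crops of the rack.

Run:
```python
from h import *
b=cv2.imread('pics/t0.png');a=cv2.imread('pics/s0.png')
# top crop x160..350,y125..205
c=cv2.resize(b[125:200,165:340],None,fx=4.5,fy=4.5,interpolation=cv2.INTER_CUBIC);
d=cv2.resize(a[165:320,190:370],None,fx=4,fy=4,interpolation=cv2.INTER_CUBIC)[:600]
c=cv2.convertScaleAbs(c,alpha=1.6);d=cv2.convertScaleAbs(d,alpha=1.6)
cv2.imwrite('pics/tc.png',c);cv2.imwrite('pics/sc.png',d);print(c.shape,d.shape)
e=cv2.resize(b[195:255,165:365],None,fx=4,fy=4,interpolation=cv2.INTER_CUBIC);e=cv2.convertScaleAbs(e,alpha=1.4)
cv2.imwrite('pics/tc2.png',np.vstack([cv2.resize(c,(800,343)),e]));
```

```text
(338, 788, 3) (600, 720, 3)
```

View pics/tc2.png

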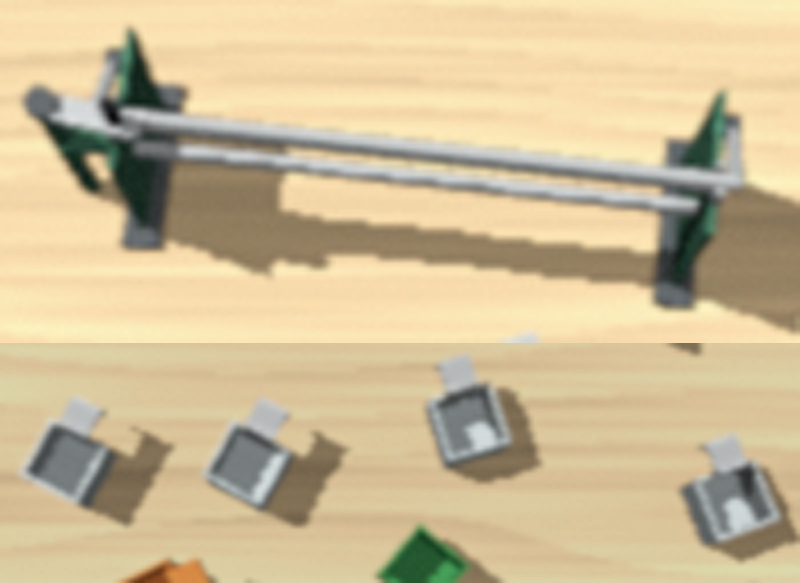

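View pics/sc.png

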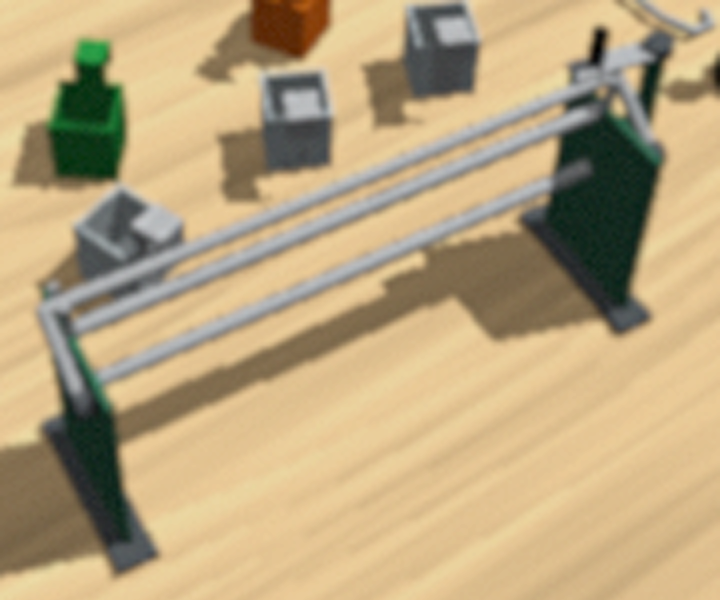

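The top crop shows the latch pivot at (40,100), the keeper's right end at (742,178) and the back plate tips at (130,30) and (722,93). The pot rims and hooks are clear. The scene crop shows the pivot at (655,43) and the keeper end at (45,310). I'll fit the poses from these.

```bash
cat >> h.py <<'E'
from scipy.optimize import least_squares
def fit(obs,x0):
    """obs: (view,u,v,model xyz); pose x,y,yaw"""
    def f(p):
        c,s=np.cos(p[2]),np.sin(p[2]);r=[]
        for n,u,v,m in obs:
            q=proj(n,[p[0]+c*m[0]-s*m[1],p[1]+s*m[0]+c*m[1],m[2]]);r+=[q[0]-u,q[1]-v]
        return r
    o=least_squares(f,x0,loss='soft_l1',x_scale=[100,100,1]);return o.x,np.array(f(o.x)).reshape(-1,2)
def potfit(pts,x0):
    """pts: pixel corners, top view, rim TL..: rim(-x+y),(+x+y),(+x-y),(-x-y) then hook (far+y),(far-y),(near-y),(near+y)"""
    M=[(-26,26,60),(26,26,60),(26,-26,60),(-26,-26,60),(49,13,84),(49,-13,84),(24,-13,84),(24,13,84)]
    return fit([('top',u,v,m) for (u,v),m in zip(pts,M)],x0)
E
python3 - <<'E'
from h import *
T=lambda u,v:('top',165+u/4.571,125+v/4.571); S=lambda u,v:('scene',190+u/4,165+v/4)
obs=[T(40,100)+((-4,245,195),),T(742,178)+((-4,-211,184),),T(130,30)+((65,200,165),),T(722,93)+((65,-200,165),),
 S(655,43)+((-4,245,195),),S(45,310)+((-4,-208,184),),S(660,150)+((65,200,165),)]
p,r=fit(obs,[650,0,0]);print(p.round(3),r.round(1).tolist())
E_=lambda l:[(165+u/4,195+(v-343)/4) for u,v in l]
P={'A':[(22,472),(55,423),(110,448),(78,500),(75,397),(104,410),(92,436),(62,420)],
'B':[(206,472),(240,425),(292,455),(262,508),(258,400),(288,412),(275,437),(248,425)],
'C':[(448,465),(427,402),(492,383),(510,440),(440,362),(467,355),(478,385),(448,390)],
'D':[(714,542),(690,488),(757,465),(780,522),(706,443),(737,434),(748,462),(717,472)]}
for k,l in P.items():
    l=E_(l);x0=list(at('top',*np.mean(l[:4],0),60))+[0.];p,r=potfit(l,x0);print(k,p.round(3),r.round(1).tolist(),round(np.hypot(p[0],p[1])))
E
```

```text
[ 6.21951e+02  1.95590e+01 -1.01000e-01] [[-0.4, 0.2], [-1.3, -0.0], [-0.4, -1.2], [-0.2, -1.7], [-0.8, -0.2], [-0.6, -0.7], [-1.1, 2.5]]
A [428.929 254.522  -0.476] [[-0.1, 0.5], [-0.3, -1.6], [0.1, -0.4], [0.1, 1.0], [0.5, -0.7], [0.4, -0.2], [-0.5, 0.3], [-0.2, 0.5]] 499
B [426.857 108.396  -0.476] [[-0.4, 1.4], [-1.1, -1.1], [0.1, -1.2], [-0.1, -0.0], [0.9, -0.5], [0.7, 0.3], [0.2, 1.0], [-0.4, 0.2]] 440
C [ 4.6186e+02 -6.8603e+01  3.0000e-01] [[0.1, -0.8], [0.5, -0.4], [-0.4, -0.2], [0.1, 0.8], [-0.6, 0.4], [0.4, -0.2], [0.1, -0.3], [-0.2, 0.8]] 467
D [ 3.98961e+02 -2.79872e+02  3.06000e-01] [[0.4, 0.1], [0.9, -2.0], [-0.6, -1.1], [-0.7, 0.2], [0.0, 0.2], [0.0, 0.0], [-0.0, 0.6], [-0.0, 0.5]] 487
```

Run:
```python
from h import *
import collections
def runs(f,c0,c1,top,bot):
    im=cv2.imread('pics/'+f);s=cv2.cvtColor(im,cv2.COLOR_BGR2HSV).astype(float);w=(90-s[...,1]).clip(0)*(s[...,2]>75)
    out=[]
    for c in range(c0,c1,8):
        v=w[:,c];r0,r1=int(top(c)),int(bot(c));k=r0;rs=[]
        while k<r1:
            if v[k]>15:
                j=k
                while j<r1 and v[j]>15:j+=1
                rs.append((round(float((v[k:j]*np.arange(k,j)).sum()/v[k:j].sum()),2),j-k));k=j
            k+=1
        out.append((c,rs))
    return out
for o in runs('t0.png',205,315,lambda c:140,lambda c:180):print(*o)
for o in runs('s0.png',215,335,lambda c:242-(c-200)*.42-8,lambda c:265-(c-200)*.42+10):print(*o)
```

```text
205 [(147.0, 1), (151.36, 5), (157.53, 5)]
213 [(147.05, 3), (151.85, 4), (157.86, 4), (161.0, 1)]
221 [(146.49, 4), (152.82, 4), (158.82, 4)]
229 [(146.05, 3), (157.2, 12)]
237 [(146.49, 4), (157.7, 12)]
245 [(146.9, 3), (158.42, 13)]
253 [(146.05, 3), (159.12, 14)]
261 [(146.58, 4), (159.8, 15)]
269 [(146.55, 4), (156.87, 8), (163.99, 6)]
277 [(141.0, 1), (146.98, 3), (157.61, 9), (165.1, 6)]
285 [(147.5, 2), (150.0, 1), (158.82, 8), (166.06, 6), (176.5, 2)]
293 [(150.02, 3), (163.23, 14), (176.0, 1)]
301 [(145.0, 1), (151.05, 3), (164.0, 15), (177.0, 1)]
309 [(145.5, 2), (151.51, 4), (167.23, 23)]
215 [(235.52, 4), (243.45, 6), (258.97, 7)]
223 [(232.48, 4), (240.17, 6), (255.47, 6)]
231 [(221.98, 5), (228.97, 5), (236.34, 7), (251.99, 5)]
239 [(226.04, 5), (233.91, 5), (248.49, 6)]
247 [(222.88, 5), (230.43, 6), (245.01, 5)]
255 [(219.34, 5), (227.03, 5), (241.56, 6)]
263 [(216.14, 5), (223.61, 6), (238.1, 5)]
271 [(212.9, 5), (220.17, 5), (234.63, 6)]
279 [(209.37, 5), (216.95, 5), (231.07, 5)]
287 [(206.19, 5), (213.76, 5), (227.62, 6)]
295 [(202.87, 5), (210.1, 5), (224.3, 6)]
303 [(199.53, 4), (206.91, 5), (220.85, 5)]
311 [(196.14, 5), (203.48, 6), (217.17, 5)]
319 [(192.95, 5), (200.0, 5), (213.81, 5)]
327 [(189.33, 5), (196.76, 5), (210.62, 4)]
```

Run:
```python
from h import *
L=[('scene',-4,184,[(223,232.48),(255,219.34),(287,206.19),(327,189.33)]),
('scene',0,160,[(223,240.17),(255,227.03),(287,213.76),(327,196.76)]),
('scene',0,100,[(223,255.47),(255,241.56),(287,227.62),(327,210.62)]),
('top',-4,184,[(205,151.36),(213,151.85),(221,152.82),(277,157.61)])]
T=lambda u,v:('top',165+u/4.571,125+v/4.571); S=lambda u,v:('scene',190+u/4,165+v/4)
E_=[T(40,100)+((-4,245,195),),T(742,178)+((-4,-209,184),),S(655,43)+((-4,245,195),),S(45,310)+((-4,-208,184),)]
def W(p,m):c,s=np.cos(p[2]),np.sin(p[2]);return [p[0]+c*m[0]-s*m[1],p[1]+s*m[0]+c*m[1],m[2]]
def f(p):
    r=[]
    for n,x,z,pts in L:
        ys=np.linspace(-180,180,60);q=np.array([proj(n,W(p,(x,y,z))) for y in ys]);o=q[:,0].argsort()
        r+=[np.interp(u,q[o,0],q[o,1])-v for u,v in pts]
    for n,u,v,m in E_:
        q=proj(n,W(p,m));r+=[.5*(q[0]-u),.5*(q[1]-v)]
    return r
o=least_squares(f,[622,20,-.1],x_scale=[100,100,1],loss='soft_l1');print(o.x.round(4),np.round(f(o.x),1))
p=o.x
for nm,m in dict(peg=(-4,195,225),keeper=(-4,0,184),hinge=(45,0,150),opn=(101.7,0,169.7)).items():print(nm,np.round(W(p,m),1))
```

```text
Traceback (most recent call last):
  File "h.py", line 15, in proj
    c=ctrl.get_calibration(n);K=np.array(c['mtx']);p=np.array(c['R'])@np.array(X,float)+np.array(c['t'])
ValueError: time passes only in moves, steps and waits
```

```bash
cat >> h.py <<'E'
CAL={n:ctrl.get_calibration(n) for n in('scene','top')}
def proj(n,X):
    c=CAL[n];K=c['mtx'];p=c['R']@np.array(X,float)+c['t'];s=p[:2]/p[2];s=s*(1+c['k1']*(s@s))
    return (K[0,0]*s[0]+K[0,2],K[1,1]*s[1]+K[1,2])
def W(p,m):c,s=np.cos(p[2]),np.sin(p[2]);return [p[0]+c*m[0]-s*m[1],p[1]+s*m[0]+c*m[1],m[2]]
E
python3 - <<'E'
from h import *
L=[('scene',-4,184,[(223,232.48),(255,219.34),(287,206.19),(327,189.33)]),
('scene',0,160,[(223,240.17),(255,227.03),(287,213.76),(327,196.76)]),
('scene',0,100,[(223,255.47),(255,241.56),(287,227.62),(327,210.62)]),
('top',-4,184,[(205,151.36),(213,151.85),(221,152.82),(277,157.61)])]
T=lambda u,v:('top',165+u/4.571,125+v/4.571); S=lambda u,v:('scene',190+u/4,165+v/4)
E_=[T(40,100)+((-4,245,195),),T(742,178)+((-4,-209,184),),S(655,43)+((-4,245,195),),S(45,310)+((-4,-208,184),)]
def f(p):
    r=[]
    for n,x,z,pts in L:
        q=np.array([proj(n,W(p,(x,y,z))) for y in np.linspace(-180,180,30)]);o=q[:,0].argsort()
        r+=[np.interp(u,q[o,0],q[o,1])-v for u,v in pts]
    for n,u,v,m in E_:
        q=proj(n,W(p,m));r+=[.5*(q[0]-u),.5*(q[1]-v)]
    return r
o=least_squares(f,[622,20,-.1],x_scale=[100,100,1],loss='soft_l1');print(o.x.round(4),np.round(f(o.x),1))
p=o.x
for nm,m in dict(peg=(-4,195,225),keeper=(-4,0,184),hinge=(45,0,150),opn=(101.7,0,169.7)).items():print(nm,np.round(W(p,m),1),np.hypot(*W(p,m)[:2]).round())
E
```

```text
[ 6.229568e+02  1.855290e+01 -1.039000e-01] [ 0.3  0.1  0.   0.2  0.3  0.  -0.2 -0.2 -0.1 -0.   0.  -0.5 -0.5 -0.1
 -0.2  0.9 -0.  -0.2 -0.9 -0.1 -0.3  0.1 -0.4 -0.2]
peg [639.2 212.9 225. ] 674.0
keeper [619.  19. 184.] 619.0
hinge [667.7  13.9 150. ] 668.0
opn [724.1   8.  169.7] 724.0
```

```bash
cat >> h.py <<'E'
RACK=np.array([623.,18.6,-0.104])
def wrap(a):return (a+np.pi)%(2*np.pi)-np.pi
def path(wps,start=None,step=45,rot=10):
    """wps: (x,y,z,yaw,open_m[,step]) world mm; prints rows from the measured pose, 5 per call; step= mm per row"""
    s=ctrl.get_state();p=np.array(s['position']);yaw=s['eef_rot'][2];rows=[]
    for w in wps:
        t=np.array(w[:3]);st=w[5] if len(w)>5 else step
        n=max(1,int(np.ceil(max(np.linalg.norm(t-p)/st,abs(np.degrees(wrap(w[3]-yaw)))/rot))))
        for i in range(n):
            d=(t-p)/(n-i);c,sn=np.cos(yaw),np.sin(yaw)
            Rt=np.array([[c,sn,0],[sn,-c,0],[0,0,-1]])  # rows = tool axes
            l=np.round(Rt@d,1);a=np.round(-np.degrees(wrap(w[3]-yaw))/(n-i),1)
            p=p+Rt.T@l;yaw-=np.radians(a)
            rows.append('%g %g %g %g %g'%(*(l/1000).round(4),a,w[4]))
    for i in range(0,len(rows),5):print('; '.join(rows[i:i+5]))
    print('end',p.round(1),round(yaw,3))
def rk(x,y,z):return W(RACK,(x,y,z))
E
python3 - <<'E'
from h import *
p=rk(-4,195,0)
path([(247,574,300,2.735,.05),(p[0],p[1],260,1.467,.045)])
E
```

```text
0.0001 0 -0.0276 -0 0.05; 0.0001 0.0001 -0.0276 -0 0.05; -0.0419 -0.0147 0.0033 6.1 0.045; -0.0433 -0.0102 0.0033 6 0.045; -0.0441 -0.0056 0.0033 6.1 0.045
-0.0444 -0.0009 0.0033 6 0.045; -0.0443 0.0038 0.0033 6.1 0.045; -0.0436 0.0085 0.0034 6 0.045; -0.0425 0.013 0.0033 6.1 0.045; -0.0409 0.0174 0.0034 6 0.045
-0.0388 0.0216 0.0033 6.1 0.045; -0.0363 0.0256 0.0034 6 0.045; -0.0334 0.0292 0.0033 6.1 0.045; -0.0301 0.0326 0.0034 6 0.045
end [639.3 213.  260. ] 1.468
```

Request:
{"api": "move_arm", "payload": {
  "targets": "0 0 -0.0276 0 0.05; 0 0 -0.0276 0 0.05; -0.0419 -0.0147 0.0033 6.1 0.045; -0.0433 -0.0102 0.0033 6 0.045; -0.0441 -0.0056 0.0033 6.1 0.045",
  "grip_force": 25
}}

```text
time: 0.72
position: [346.1, 482.7, 290.3]
eef_rot: [-3.141, -0.0, 2.414]
ft_force: [0.2, 0.5, -0.2]
opening: 0.529
finger_force: 0.0
```

Request:
{"api": "move_arm", "payload": {
  "targets": "-0.0444 -0.0009 0.0033 6 0.045; -0.0443 0.0038 0.0033 6.1 0.045; -0.0436 0.0085 0.0034 6 0.045; -0.0425 0.013 0.0033 6.1 0.045; -0.0409 0.0174 0.0034 6 0.045"
}}

```text
time: 1.35
position: [509.7, 332.1, 273.5]
eef_rot: [-3.141, 0.0, 1.887]
ft_force: [-0.3, -0.5, -0.7]
opening: 0.527
finger_force: 0.0
```

Request:
{"api": "move_arm", "payload": {
  "targets": "-0.0388 0.0216 0.0033 6.1 0.045; -0.0363 0.0256 0.0034 6 0.045; -0.0334 0.0292 0.0033 6.1 0.045; -0.0301 0.0326 0.0034 6 0.045; 0 0 0 0 0.045"
}}

```text
time: 1.98
position: [640.9, 210.7, 259.2]
eef_rot: [-3.14, 0.001, 1.464]
ft_force: [-0.5, 0.3, -0.9]
opening: 0.527
finger_force: 0.0
```

Run:
```python
from h import *
s=ctrl.get_state();print(s['position'],s['eef_rot'],s['q'],s['opening'],s['time'])
p=rk(-4,195,0)
path([(p[0],p[1],216,1.467,.045,25)])
b=snap('top');a=snap('scene')
c=cv2.resize(b[110:190,150:250],(600,480),interpolation=cv2.INTER_CUBIC)
d=cv2.resize(a[130:210,300:380],(480,480),interpolation=cv2.INTER_CUBIC)
cv2.imwrite('pics/p1.png',cv2.resize(cv2.convertScaleAbs(np.hstack([c,d]),alpha=1.6),(800,356))[:,:,::-1])
```

```text
[640.91023364 210.7235339  259.2088679 ] [-3.14033801e+00  6.21064520e-04  1.46377026e+00] [ 2.19886290e-01  5.52320575e-01  1.40770242e+00 -2.00143808e-04
  1.18295730e+00  3.26988571e-01] 0.5274219422010027 1.975
0.001 -0.0009 0.0216 -0.1 0.045; 0.0011 -0.001 0.0216 -0.1 0.045
end [639.2 213.  216. ] 1.467
```

View pics/p1.png

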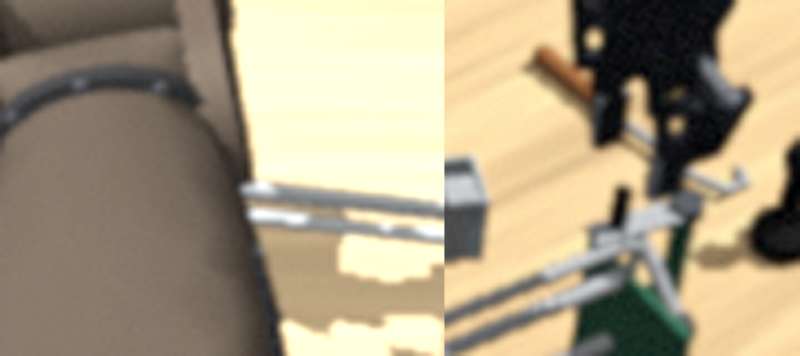

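The fingers are above the peg, whose top is at about scene pixel (340,172). I'll check that against the model.

Run:
```python
from h import *
print(proj('scene',rk(-4,195,223)),ctrl.get_state()['position'])
p=ctrl.get_state()['position']
print(proj('scene',[p[0],p[1],p[2]-14]))
```

```text
(np.float64(339.89328520153464), np.float64(174.50417876221894)) [639.2070592  212.89744105 259.93966614]
(np.float64(341.1162243253174), np.float64(168.0599509672282))
```

Request:
{"api": "move_arm", "payload": {
  "targets": "0.001 -0.0009 0.0216 -0.1 0.045; 0.0011 -0.001 0.0216 -0.1 0.045; 0 0 0 0 0.045"
}}

```text
time: 2.45
position: [636.5, 216.3, 216.2]
eef_rot: [-3.139, 0.001, 1.473]
ft_force: [-0.4, 0.4, 0.2]
opening: 0.527
finger_force: 0.0
```

Request:
{"api": "move_arm", "payload": {
  "targets": "0 0 0 0 0.005; 0 0 0 0 0.005; 0 0 0 0 0.005; 0 0 0 0 0.005; 0 0 0 0 0.005"
}}

```text
time: 3.08
position: [638.1, 215.5, 218.4]
eef_rot: [3.14, -0.001, 1.471]
ft_force: [-1.2, 0.5, 5.6]
opening: 0.127
finger_force: 25.0
```

Run:
```python
from h import *
p=ctrl.get_state()['position'];print(p)
w=[]
for a in np.linspace(.15,1.75,11):
    q=rk(-4-50*np.sin(a),245-50*np.cos(a),0);w.append((q[0],q[1],218.4,1.467,.005,30))
path(w)
```

```text
[638.09974992 215.5074213  218.38791069]
-0.0018 -0.0061 -0 0.2 0.005; 0.0018 -0.0077 -0 0 0.005; 0.0031 -0.0074 -0 0 0.005; 0.0041 -0.0068 -0 0 0.005; 0.0053 -0.0061 -0 0 0.005
0.0061 -0.0051 -0 0 0.005; 0.0068 -0.0041 -0 0 0.005; 0.0074 -0.003 -0 0 0.005; 0.0078 -0.0017 -0 0 0.005; 0.008 -0.0005 -0 0 0.005
0.008 0.0008 -0 0 0.005
end [596.5 276.7 218.4] 1.468
```

Request:
{"api": "move_arm", "payload": {
  "targets": "0 -0.0061 -0.001 0 0.005; 0.0018 -0.0077 0 0 0.005; 0.0031 -0.0074 0 0 0.005; 0.0041 -0.0068 0 0 0.005; 0.0053 -0.0061 0 0 0.005"
}}

```text
time: 3.7
position: [605.0, 233.1, 218.5]
eef_rot: [3.141, -0.0, 1.471]
ft_force: [0.1, -4.6, 2.1]
opening: 0.127
finger_force: 24.9
```

Request:
{"api": "move_arm", "payload": {
  "targets": "0.0061 -0.0051 0 0 0.005; 0.0068 -0.0041 0 0 0.005; 0.0074 -0.003 0 0 0.005; 0.0078 -0.0017 0 0 0.005; 0.008 -0.0005 0 0 0.005"
}}

```text
time: 4.32
position: [595.2, 270.5, 218.5]
eef_rot: [3.14, 0.0, 1.471]
ft_force: [9.9, -5.3, 0.8]
opening: 0.126
finger_force: 24.9
```

Request:
{"api": "move_arm", "payload": {
  "targets": "0.0065 0.0008 0 0 0.005; 0 0 0 0 0.005; 0 0 0 0 0.005"
}}

```text
time: 4.7
position: [596.7, 277.4, 218.4]
eef_rot: [3.14, -0.001, 1.472]
ft_force: [6.7, 0.2, 0.4]
opening: 0.129
finger_force: 24.9
```

Run:
```python
from h import *
p=ctrl.get_state()['position'];v=np.array(p[:2])-rk(-4,245,0)[:2]
c,s=np.cos(.104),np.sin(.104);r=np.array([c*v[0]-s*v[1],s*v[0]+c*v[1]]);print(p,np.hypot(*r),'latch',np.arctan2(-r[0],-r[1]))
```

```text
[596.69348116 277.37540894 218.42472039] 49.9684671234951 latch 1.7650629654790457
```

Run:
```python
from h import *
k=rk(-4,0,0)
path([(596.7,277.4,265,1.467,.035,30),(k[0],k[1],240,1.467,.035,40),(k[0],k[1],187,1.467,.035,20)])
```

```text
0 0 -0.0233 0.1 0.035; 0 0 -0.0233 0.2 0.035; -0.0364 0.007 0.0036 -0 0.035; -0.0364 0.007 0.0036 -0 0.035; -0.0364 0.007 0.0036 -0 0.035
-0.0364 0.007 0.0036 -0 0.035; -0.0363 0.007 0.0035 -0 0.035; -0.0364 0.0071 0.0036 -0 0.035; -0.0363 0.007 0.0035 -0 0.035; -0 0 0.0177 -0 0.035
-0 0 0.0177 -0 0.035; -0 0 0.0176 -0 0.035
end [619.  19. 187.] 1.466
```

Request:
{"api": "move_arm", "payload": {
  "targets": "0 0 0 0 0.035; 0 0 0 0 0.035; 0 0 0 0 0.035; 0 0 -0.0233 0.1 0.035; 0 0 -0.0233 0.2 0.035"
}}

```text
time: 5.32
position: [595.8, 276.7, 265.2]
eef_rot: [-3.141, 0.0, 1.466]
ft_force: [0.5, -0.6, 0.6]
opening: 0.409
finger_force: 0.0
```

Request:
{"api": "move_arm", "payload": {
  "targets": "-0.0364 0.007 0.0036 0 0.035; -0.0364 0.007 0.0036 0 0.035; -0.0364 0.007 0.0036 0 0.035; -0.0364 0.007 0.0036 0 0.035; -0.0363 0.007 0.0035 0 0.035"
}}

```text
time: 5.95
position: [611.6, 91.0, 246.9]
eef_rot: [-3.141, -0.0, 1.466]
ft_force: [0.1, -0.3, 0.2]
opening: 0.408
finger_force: 0.0
```

Request:
{"api": "move_arm", "payload": {
  "targets": "-0.0364 0.0071 0.0036 0 0.035; -0.0363 0.007 0.0035 0 0.035; 0 0 0 0 0.035; 0 0 0 0 0.035; 0 0 0 0 0.035"
}}

```text
time: 6.58
position: [618.1, 19.3, 240.0]
eef_rot: [3.141, -0.0, 1.467]
ft_force: [0.1, 0.1, -0.1]
opening: 0.408
finger_force: 0.0
```

Request:
{"api": "move_arm", "payload": {
  "targets": "0 0 0.0177 0 0.035; 0 0 0.0177 0 0.035; 0 0 0.0176 0 0.035; 0 0 0 0 0.035; 0 0 0 0 0.035"
}}

```text
time: 7.2
position: [618.5, 18.5, 187.4]
eef_rot: [3.141, -0.0, 1.466]
ft_force: [0.8, 0.6, 0.0]
opening: 0.407
finger_force: 0.0
```

Request:
{"api": "move_arm", "payload": {
  "targets": "0 0 0 0 0.004; 0 0 0 0 0.004; 0 0 0 0 0.004; 0 0 0 0 0.004",
  "grip_force": 25
}}

```text
time: 7.7
position: [619.0, 18.2, 187.4]
eef_rot: [3.139, -0.0, 1.466]
ft_force: [6.1, 1.4, -0.6]
opening: 0.099
finger_force: 26.6
```

Run:
```python
from h import *
s=ctrl.get_state();p=s['position'];print(p,s['opening'],s['ft_force'])
a0=np.arctan2(34,-49);off=p[2]-184;w=[]
k=rk(-4,0,0);d=np.array(p[:2])-k[:2];print(d)
for a in np.arange(.16,2.17,.16):
    t=a0-a;q=rk(45+60*np.cos(t),0,0);w.append((q[0]+d[0],q[1]+d[1],150+60*np.sin(t)+off,1.467,.004,30))
path(w)
```

```text
[618.95861193  18.23193942 187.44385052] 0.09929852669894451 [ 6.14542084  1.35515928 -0.58429891]
[-0.06300058 -0.78331107]
0 0.0058 -0.0076 -0.1 0.004; 0 0.0072 -0.0064 0 0.004; -0 0.0081 -0.0051 0 0.004; -0 0.0088 -0.0038 0 0.004; -0 0.0093 -0.0023 0 0.004
-0 0.0095 -0.0008 0 0.004; -0 0.0096 0.0007 0 0.004; -0 0.0093 0.0023 0 0.004; -0 0.0089 0.0037 0 0.004; -0.0001 0.0081 0.005 0 0.004
0 0.0073 0.0063 0 0.004; 0 0.0061 0.0074 0 0.004; 0 0.0049 0.0082 0 0.004
end [721.3   7.5 179.8] 1.468
```

Request:
{"api": "move_arm", "payload": {
  "targets": "0 0.0058 -0.0076 -0.1 0.004; 0 0.0072 -0.0064 0 0.004; 0 0.0081 -0.0051 0 0.004; 0 0.0088 -0.0038 0 0.004; 0 0.0093 -0.0023 0 0.004"
}}

```text
time: 8.32
position: [657.0, 14.3, 213.6]
eef_rot: [-3.141, 0.0, 1.468]
ft_force: [-6.9, 1.4, 6.0]
opening: 0.098
finger_force: 26.4
```

Request:
{"api": "move_arm", "payload": {
  "targets": "0 0.0095 -0.0008 0 0.004; 0 0.0096 0.0007 0 0.004; 0 0.0093 0.0023 0 0.004; 0 0.0089 0.0037 0 0.004; 0 0.0081 0.005 0 0.004"
}}

```text
time: 8.95
position: [702.9, 9.5, 201.1]
eef_rot: [3.142, -0.0, 1.468]
ft_force: [-2.7, 0.0, 5.7]
opening: 0.106
finger_force: 27.3
```

Request:
{"api": "move_arm", "payload": {
  "targets": "0 0.0073 0.0063 0 0.004; 0 0.0061 0.0074 0 0.004; 0 0.0049 0.0082 0 0.004; 0 0 0 0 0.004; 0 0 0 0 0.004"
}}

```text
time: 9.57
position: [720.8, 7.6, 178.9]
eef_rot: [3.141, -0.0, 1.468]
ft_force: [1.0, -0.7, -2.3]
opening: 0.099
finger_force: 27.3
```

Request:
{"api": "move_arm", "payload": {
  "targets": "0 0.0025 0.0055 0 0.004; 0 0 0 0 0.004; 0 0 0 0 0.03; 0 0 0 0 0.03; 0 0 0 0 0.03"
}}

```text
time: 10.2
position: [723.1, 7.5, 173.9]
eef_rot: [3.141, -0.0, 1.468]
ft_force: [-0.5, 0.1, 0.2]
opening: 0.347
finger_force: 0.0
```

Request:
{"api": "move_arm", "payload": {
  "targets": "0 0 -0.04 0 0.03; 0 0 -0.05 0 0.03; 0 0 0 0 0.03; 0 0 0 0 0.03"
}}

```text
time: 10.7
position: [722.7, 7.5, 263.3]
eef_rot: [-3.141, -0.0, 1.468]
ft_force: [0.4, 0.5, -0.5]
opening: 0.354
finger_force: 0.0
```

```bash
cat >> h.py <<'E'
POT=dict(A=[428.9,254.5,-.476],B=[426.9,108.4,-.476],C=[461.9,-68.6,.30],D=[399,-279.9,.306])
def chk(f=None):
    a,b=snap('scene','s_%s.png'%f if f else None),snap('top','t_%s.png'%f if f else None)
    for n,im,r in(('scene',a,'s0.png'),('top',b,'t0.png')):
        ref=cv2.imread('pics/'+r)[:,:,::-1]
        print(n,{k:round(float(np.abs(im[v-14:v+14,u-16:u+16].astype(float)-ref[v-14:v+14,u-16:u+16]).mean()),1) for k,p in POT.items() for u,v in [np.int32(proj(n,[p[0],p[1],50]))]})
    return a,b
E
python3 - <<'E'
from h import *
chk('1');print(ctrl.get_state()['position'])
a=cv2.imread('pics/s_1.png');cv2.imwrite('pics/v1.png',cv2.convertScaleAbs(cv2.resize(a[100:300,90:400],(800,516)),alpha=1.4))
A=POT['A']
path([(560,150,200,1.6,.08),(A[0],A[1],150,A[2]+np.pi,.085)])
E
```

```text
scene {'A': 60.4, 'B': 17.6, 'C': 17.9, 'D': 20.3}
top {'A': 35.6, 'B': 32.0, 'C': 33.1, 'D': 22.9}
[722.6197995    7.44923805 262.30284601]
0.0208 -0.0294 0.0104 -1.3 0.08; 0.0215 -0.0289 0.0104 -1.3 0.08; 0.0222 -0.0284 0.0104 -1.2 0.08; 0.0227 -0.028 0.0104 -1.3 0.08; 0.0234 -0.0274 0.0104 -1.2 0.08
0.024 -0.027 0.0103 -1.3 0.08; 0.0155 -0.0183 0.0071 -8.7 0.085; 0.0181 -0.0157 0.0072 -8.7 0.085; 0.0202 -0.0128 0.0071 -8.7 0.085; 0.0219 -0.0096 0.0072 -8.7 0.085
0.0231 -0.0062 0.0071 -8.7 0.085; 0.0238 -0.0026 0.0072 -8.8 0.085; 0.024 0.001 0.0071 -8.7 0.085
end [428.9 254.5 150. ] 2.665
```

View pics/v1.png

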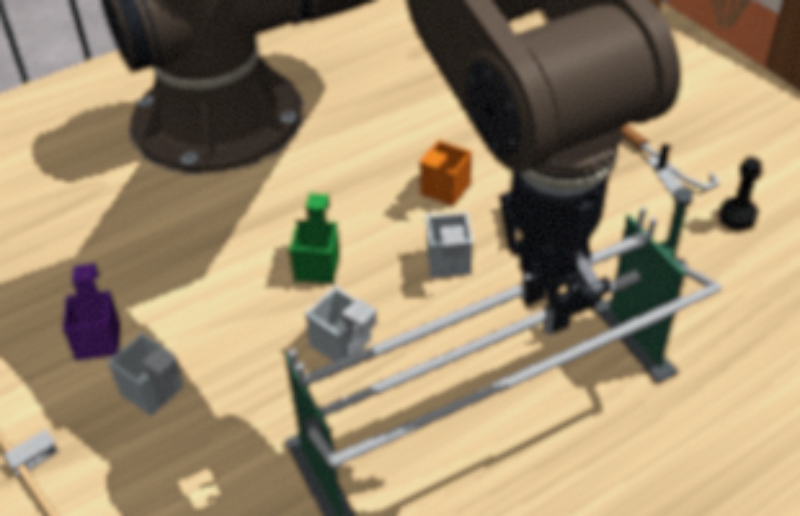

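Keeper is fully back, the latch is out, and the pots look undisturbed. I'll replace the knock check with template matching while moving to pot A.

```bash
cat >> h.py <<'E'
def chk(f=None,keys='ABCD'):
    for n,r in(('scene','s0.png'),('top','t0.png')):
        im=snap(n,'%s_%s.png'%(n[0],f) if f else None);ref=cv2.imread('pics/'+r)[:,:,::-1];o={}
        for k in keys:
            u,v=np.int32(proj(n,[*POT[k][:2],55]));t=np.ascontiguousarray(ref[v-14:v+14,u-15:u+15]);S=np.ascontiguousarray(im[v-44:v+44,u-45:u+45])
            m=cv2.matchTemplate(S,t,cv2.TM_CCOEFF_NORMED);_,sc,_,l=cv2.minMaxLoc(m);o[k]=(l[0]-30,l[1]-30,round(sc,2))
        print(n,o)
E
python3 - <<'E'
from h import *
chk()
E
```

```text
scene {'A': (15, -28, 0.67), 'B': (0, 0, 1.0), 'C': (0, 0, 0.96), 'D': (0, 0, 0.82)}
top {'A': (7, -30, 0.53), 'B': (-30, -29, 0.43), 'C': (-16, -27, 0.36), 'D': (0, 0, 0.58)}
```

Request:
{"api": "move_arm", "payload": {
  "targets": "0.0208 -0.0294 0.0104 -1.3 0.08; 0.0215 -0.0289 0.0104 -1.3 0.08; 0.0222 -0.0284 0.0104 -1.2 0.08; 0.0227 -0.028 0.0104 -1.3 0.08; 0.0234 -0.0274 0.0104 -1.2 0.08"
}}

```text
time: 11.52
position: [586.5, 126.8, 210.9]
eef_rot: [-3.141, -0.0, 1.578]
ft_force: [1.4, 0.4, 0.4]
opening: 0.936
finger_force: 0.0
```

Request:
{"api": "move_arm", "payload": {
  "targets": "0.024 -0.027 0.0103 -1.3 0.08; 0.0155 -0.0183 0.0071 -8.7 0.085; 0.0181 -0.0157 0.0072 -8.7 0.085; 0.0202 -0.0128 0.0071 -8.7 0.085; 0.0219 -0.0096 0.0072 -8.7 0.085"
}}

```text
time: 12.15
position: [484.8, 210.1, 172.2]
eef_rot: [-3.141, -0.0, 2.213]
ft_force: [-0.5, -0.2, 0.5]
opening: 0.996
finger_force: 0.0
```

Request:
{"api": "move_arm", "payload": {
  "targets": "0.0231 -0.0062 0.0071 -8.7 0.085; 0.0238 -0.0026 0.0072 -8.8 0.085; 0.024 0.001 0.0071 -8.7 0.085; 0 0 0 0 0.085; 0 0 0 0 0.085"
}}

```text
time: 12.78
position: [429.8, 254.3, 151.5]
eef_rot: [3.141, 0.0, 2.663]
ft_force: [1.3, -0.3, 0.3]
opening: 0.993
finger_force: 0.0
```

Run:
```python
from h import *
chk('2');print(ctrl.get_state()['position'],ctrl.get_state()['eef_rot'])
a=cv2.imread('pics/s_2.png');cv2.imwrite('pics/v2.png',cv2.convertScaleAbs(cv2.resize(a[110:230,200:360],(800,600),interpolation=cv2.INTER_CUBIC),alpha=1.4))
A=POT['A'];path([(A[0],A[1],37,A[2]+np.pi,.085,30)])
```

```text
scene {'A': (0, 0, 0.99), 'B': (0, 0, 0.81), 'C': (0, 0, 0.84), 'D': (0, 0, 1.0)}
top {'A': (-21, -7, 0.64), 'B': (0, 0, 0.81), 'C': (0, 0, 1.0), 'D': (0, 0, 1.0)}
[429.99115493 254.12443586 151.61521939] [3.14119395e+00 3.24932403e-04 2.66260516e+00]
0.0003 -0 0.0287 -0 0.085; 0.0003 -0.0001 0.0286 -0.1 0.085; 0.0003 -0 0.0287 -0 0.085; 0.0002 -0.0001 0.0286 -0.1 0.085
end [428.9 254.5  37. ] 2.666
```

View pics/v2.png

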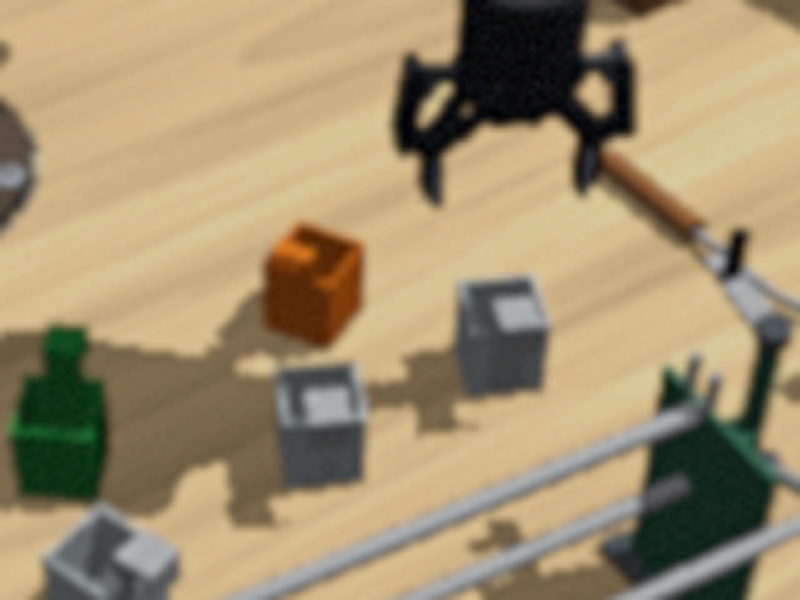

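The gripper is centred over pot A, which is undisturbed (scene ~(300,177)). Now the grasp.

Request:
{"api": "move_arm", "payload": {
  "targets": "0.0003 0 0.0287 0 0.085; 0.0003 -0.0001 0.0286 -0.1 0.085; 0.0003 0 0.0287 0 0.085; 0.0002 -0.0001 0.0286 -0.1 0.085; 0 0 0 0 0.085",
  "grip_force": 40
}}

```text
time: 13.5
position: [428.0, 254.1, 35.7]
eef_rot: [-3.139, -0.002, 2.667]
ft_force: [0.2, -0.2, 0.8]
opening: 0.993
finger_force: 0.0
```

Request:
{"api": "move_arm", "payload": {
  "targets": "0 0 0 0 0.04; 0 0 0 0 0.04; 0 0 0 0 0.04; 0 0 0 0 0.04; 0 0 0 0 0.04"
}}

```text
time: 14.12
position: [429.0, 255.1, 38.2]
eef_rot: [3.14, 0.002, 2.668]
ft_force: [0.7, -0.2, 6.1]
opening: 0.603
finger_force: 42.2
```

```bash
cat >> h.py <<'E'
def hang(slot,br,pre=None):
    """from the grasp on the bench: lift, carry, stop before the rack above the slot"""
    s=ctrl.get_state();p=s['position'];print(p,s['opening'],s['finger_force'])
    y=RACK[2]+br;g=p[2];a=rk(-95,slot,0);b=rk(-36,slot,0)
    path([(p[0],p[1],g+40,s['eef_rot'][2],.04,20),(p[0],p[1],g+125,s['eef_rot'][2],.04,40),(a[0],a[1],g+125,y,.04,40),(b[0],b[1],g+122,y,.04,20)])
E
python3 - <<'E'
from h import *
hang(120,np.pi)
E
```

```text
[428.97538926 255.056257    38.20902961] 0.6031251517530577 42.153003215789795
0 0 -0.02 -0 0.04; 0 0 -0.02 -0 0.04; 0 0 -0.0283 -0 0.04; 0 0 -0.0284 -0 0.04; 0 0 -0.0283 -0 0.04
-0.0371 -0.0111 0 -5.3 0.04; -0.036 -0.0145 0 -5.3 0.04; -0.0345 -0.0177 0 -5.3 0.04; -0.0326 -0.0209 0 -5.3 0.04; -0.0197 -0 0.001 0 0.04
-0.0197 -0 0.001 0 0.04; -0.0196 -0 0.001 0 0.04
end [599.6 141.7 160.2] 3.038
```

Request:
{"api": "move_arm", "payload": {
  "targets": "0 0 -0.02 0 0.04; 0 0 -0.02 0 0.04; 0 0 -0.0283 0 0.04; 0 0 -0.0284 0 0.04; 0 0 -0.0283 0 0.04"
}}

```text
time: 14.75
position: [428.0, 254.7, 163.6]
eef_rot: [3.141, 0.0, 2.668]
ft_force: [-0.6, 0.7, -2.1]
opening: 0.602
finger_force: 42.4
```

Request:
{"api": "move_arm", "payload": {
  "targets": "-0.0371 -0.0111 0 -5.3 0.04; -0.036 -0.0145 0 -5.3 0.04; -0.0345 -0.0177 0 -5.3 0.04; -0.0326 -0.0209 0 -5.3 0.04; 0 0 0 0 0.04"
}}

```text
time: 15.38
position: [541.5, 145.9, 162.4]
eef_rot: [3.141, 0.001, 3.036]
ft_force: [-0.8, 1.1, -2.0]
opening: 0.603
finger_force: 42.6
```

Request:
{"api": "move_arm", "payload": {
  "targets": "-0.0197 0 0.001 0 0.04; -0.0197 0 0.001 0 0.04; -0.0196 0 0.001 0 0.04; 0 0 0 0 0.04; 0 0 0 0 0.04"
}}

```text
time: 16.0
position: [597.8, 141.9, 159.0]
eef_rot: [3.142, -0.001, 3.038]
ft_force: [-0.6, -0.2, -1.8]
opening: 0.604
finger_force: 42.6
```

Run:
```python
from h import *
s=ctrl.get_state();print(s['position'],s['eef_rot'],s['opening'],s['ft_force'],rk(-36,120,0))
a=snap('scene','s_3.png');chk()
cv2.imwrite('pics/v3.png',cv2.convertScaleAbs(cv2.resize(a[150:240,270:390],(800,600),interpolation=cv2.INTER_CUBIC),alpha=1.5)[:,:,::-1])
print(proj('scene',rk(10,120,200)))
```

```text
[597.76222965 141.94299841 159.03687546] [ 3.14159240e+00 -7.31193101e-04  3.03849176e+00] 0.6037911351692522 [-0.57085583 -0.20905433 -1.8024399 ] [np.float64(599.6520274678661), np.float64(141.6888791834531), 0]
scene {'A': (-30, -17, 0.56), 'B': (0, 0, 1.0), 'C': (0, -1, 0.79), 'D': (0, 0, 0.8)}
top {'A': (-6, -30, 0.52), 'B': (-30, -24, 0.46), 'C': (-13, -18, 0.49), 'D': (0, 0, 1.0)}
(np.float64(318.61164742326116), np.float64(193.6833346980213))
```

View pics/v3.png

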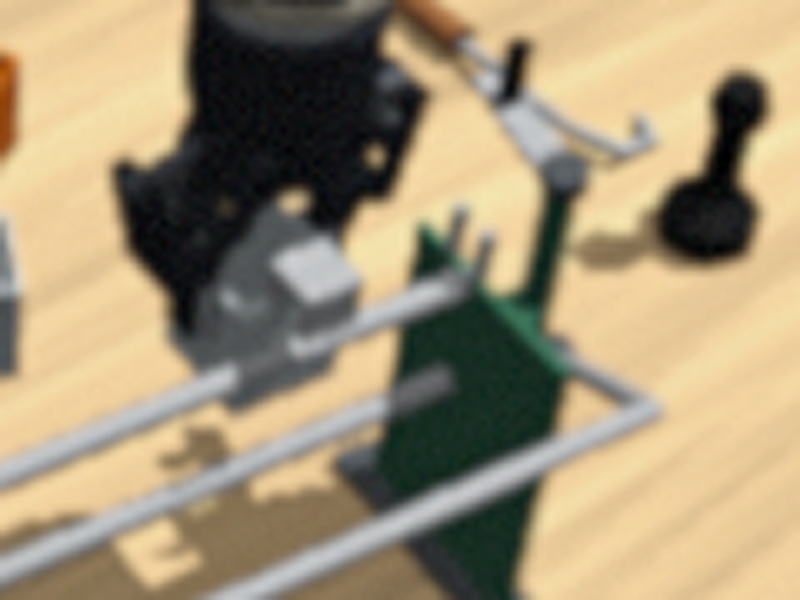

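The hook's top lip edge is at view (334,289), i.e. pixel (320.1,193.4). I'll convert that to the rack frame.

```bash
cat >> h.py <<'E'
def inrack(w):
    v=np.array(w[:2])-RACK[:2];c,s=np.cos(RACK[2]),np.sin(RACK[2]);return np.round([c*v[0]+s*v[1],-s*v[0]+c*v[1]],1)
E
python3 - <<'E'
from h import *
s=ctrl.get_state();p=s['position'];print(p,inrack(p))
for u,v in[(334,289),(302,250)]:print(inrack(at('scene',270+u/6.667,150+v/6.667,205)))
t=rk(-36,120,0);path([(*t[:2],p[2],s['eef_rot'][2],.04),(*t[:2],127,s['eef_rot'][2],.04,12)])
E
```

```text
[598.16995808 141.79088683 159.15211253] [-37.5 119.9]
[ 14.6 120.8]
[ -9.1 122. ]
-0.0015 0.0001 0 -0 0.04; 0 -0 0.0107 -0 0.04; 0 -0 0.0107 -0 0.04; 0 -0 0.0108 -0 0.04
end [599.7 141.7 127. ] 3.039
```

Request:
{"api": "move_arm", "payload": {
  "targets": "0 0 0.008 0 0.04; 0 0 0.008 0 0.04; 0 0 0.006 0 0.04; 0 0 0 0 0.04; 0 0 0 0 0.04"
}}

```text
time: 16.77
position: [599.0, 141.5, 136.9]
eef_rot: [3.141, 0.0, 3.038]
ft_force: [-0.0, -0.1, -2.5]
opening: 0.608
finger_force: 42.6
```

Request:
{"api": "move_arm", "payload": {
  "targets": "0 0 0.006 0 0.04; 0 0 0.0055 0 0.04; 0 0 0 0 0.04; 0 0 0 0 0.04"
}}

```text
time: 17.27
position: [598.9, 141.5, 125.4]
eef_rot: [3.142, -0.0, 3.038]
ft_force: [-0.6, 0.7, -0.2]
opening: 0.602
finger_force: 42.6
```

Request:
{"api": "move_arm", "payload": {
  "targets": "0 0 0 0 0.055; 0 0 0 0 0.06; 0 0 0 0 0.066; 0 0 0 0 0.066; 0 0 0 0 0.066"
}}

```text
time: 17.9
position: [598.9, 141.5, 125.4]
eef_rot: [3.141, 0.0, 3.038]
ft_force: [0.4, -0.0, 0.2]
opening: 0.775
finger_force: 0.0
```

Request:
{"api": "move_arm", "payload": {
  "targets": "0 0 -0.015 0 0.066; 0 0 -0.025 0 0.066; 0 0 -0.035 0 0.066; 0 0 -0.035 0 0.066; 0 0 0 0 0.066"
}}

```text
time: 18.52
position: [599.7, 141.7, 239.1]
eef_rot: [3.14, 0.006, 3.039]
ft_force: [-0.1, -0.5, 0.2]
opening: 0.774
finger_force: 0.0
```

```bash
cat >> h.py <<'E'
def goto(k,br):
    A=POT[k];path([(A[0],A[1],170,A[2]+br,.085,40)])
E
python3 - <<'E'
from h import *
s=ctrl.get_state();print(s['position'],s['ft_force'])
chk('4');goto('B',np.pi)
E
```

```text
[599.73761625 141.65725985 239.14727425] [-0.06841912 -0.53028662  0.19196903]
scene {'A': (10, 27, 0.65), 'B': (0, 0, 1.0), 'C': (0, -1, 0.83), 'D': (0, 0, 0.79)}
top {'A': (-10, -24, 0.51), 'B': (-26, -4, 0.43), 'C': (-5, -16, 0.62), 'D': (0, 0, 0.87)}
0.0335 -0.0101 0.0132 4.3 0.085; 0.0326 -0.0126 0.0132 4.3 0.085; 0.0316 -0.015 0.0132 4.3 0.085; 0.0304 -0.0174 0.0132 4.2 0.085; 0.0291 -0.0195 0.0131 4.3 0.085
end [426.9 108.4 170. ] 2.665
```

Request:
{"api": "move_arm", "payload": {
  "targets": "0.0335 -0.0101 0.0132 4.3 0.085; 0.0326 -0.0126 0.0132 4.3 0.085; 0.0316 -0.015 0.0132 4.3 0.085; 0.0304 -0.0174 0.0132 4.2 0.085; 0.0291 -0.0195 0.0131 4.3 0.085"
}}

```text
time: 19.25
position: [425.4, 108.2, 168.5]
eef_rot: [-3.141, -0.001, 2.662]
ft_force: [0.1, 0.2, 0.2]
opening: 0.994
finger_force: 0.0
```

Request:
{"api": "move_arm", "payload": {
  "targets": "0 0 0 0 0.085; 0 0 0 0 0.085; 0 0 0 0 0.085"
}}

```text
time: 19.62
position: [428.0, 108.5, 169.6]
eef_rot: [3.141, 0.0, 2.665]
ft_force: [-0.7, -0.3, 0.5]
opening: 0.995
finger_force: 0.0
```

Run:
```python
from h import *
chk('5')
a=cv2.imread('pics/s_5.png');cv2.imwrite('pics/v5.png',cv2.convertScaleAbs(cv2.resize(a[135:255,210:370],(800,600),interpolation=cv2.INTER_CUBIC),alpha=1.4))
A=POT['B'];path([(A[0]+3,A[1]-1,37,A[2]+np.pi,.085,30)])
```

```text
scene {'A': (11, 26, 0.67), 'B': (0, 0, 1.0), 'C': (0, 1, 0.8), 'D': (0, 0, 0.98)}
top {'A': (14, -27, 0.61), 'B': (-4, -3, 0.61), 'C': (0, 0, 1.0), 'D': (0, 0, 1.0)}
-0.0005 0 0.0265 -0 0.085; -0.0005 0 0.0265 -0 0.085; -0.0005 0 0.0265 -0 0.085; -0.0005 0 0.0265 -0 0.085; -0.0005 0.0001 0.0265 -0 0.085
end [429.9 107.4  37. ] 2.665
```

View pics/v5.png

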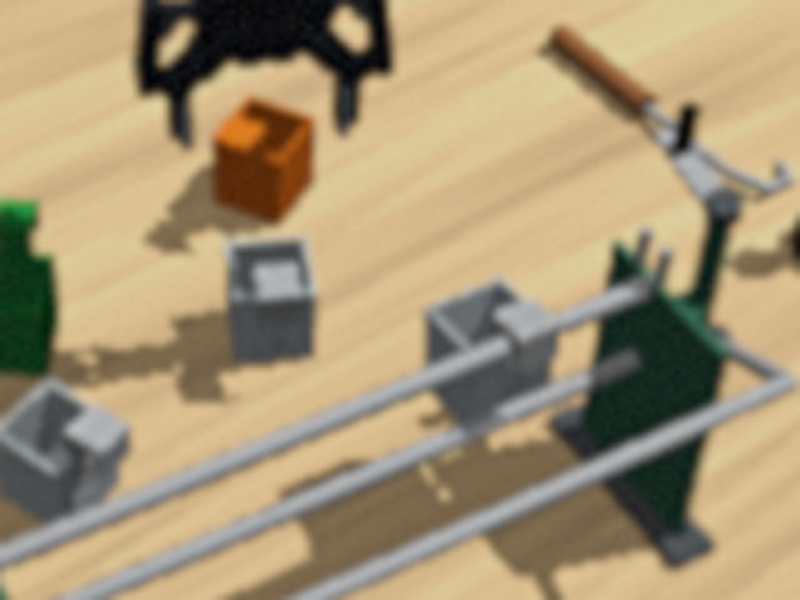

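Pot A hangs properly on the bar, and pot B is undisturbed under the gripper. Grasping B.

Request:
{"api": "move_arm", "payload": {
  "targets": "-0.0005 0 0.0265 0 0.085; -0.0005 0 0.0265 0 0.085; -0.0005 0 0.0265 0 0.085; -0.0005 0 0.0265 0 0.085; -0.0005 0 0.0265 0 0.085"
}}

```text
time: 20.35
position: [429.8, 107.3, 36.1]
eef_rot: [3.141, 0.0, 2.665]
ft_force: [0.4, 0.9, 0.2]
opening: 0.993
finger_force: 0.0
```

Request:
{"api": "move_arm", "payload": {
  "targets": "0 0 0 0 0.085; 0 0 0 0 0.04; 0 0 0 0 0.04; 0 0 0 0 0.04; 0 0 0 0 0.04"
}}

```text
time: 20.98
position: [429.9, 107.4, 38.1]
eef_rot: [3.14, 0.002, 2.665]
ft_force: [0.1, 1.0, 6.3]
opening: 0.598
finger_force: 42.0
```

Request:
{"api": "move_arm", "payload": {
  "targets": "0 0 0 0 0.04; 0 0 0 0 0.04"
}}

```text
time: 21.22
position: [429.9, 107.4, 38.1]
eef_rot: [3.14, 0.002, 2.665]
ft_force: [0.9, 1.0, 6.7]
opening: 0.604
finger_force: 42.0
```

Run:
```python
from h import *
hang(40,np.pi)
```

```text
[429.87126526 107.3806975   38.0875607 ] 0.6039088872640941 42.02130675315857
0 0 -0.02 -0 0.04; 0 0 -0.02 -0 0.04; 0 0 -0.0283 -0 0.04; 0 0 -0.0284 -0 0.04; 0 0 -0.0283 -0 0.04
-0.0364 0.0041 0 -7.1 0.04; -0.0367 -0.0004 0 -7.1 0.04; -0.0363 -0.0049 0 -7.1 0.04; -0.0197 0 0.001 -0 0.04; -0.0197 0 0.001 -0 0.04
-0.0196 0 0.001 -0 0.04
end [591.3  62.1 160.1] 3.037
```

Request:
{"api": "move_arm", "payload": {
  "targets": "0 0 -0.02 0 0.04; 0 0 -0.02 0 0.04; 0 0 -0.0283 0 0.04; 0 0 -0.0284 0 0.04; 0 0 -0.0283 0 0.04"
}}

```text
time: 21.85
position: [429.0, 107.3, 163.6]
eef_rot: [3.141, 0.001, 2.665]
ft_force: [0.5, 0.1, -1.9]
opening: 0.6
finger_force: 42.5
```

Request:
{"api": "move_arm", "payload": {
  "targets": "-0.0364 0.0041 0 -7.1 0.04; -0.0367 -0.0004 0 -7.1 0.04; -0.0363 -0.0049 0 -7.1 0.04; 0 0 0 0 0.04; 0 0 0 0 0.04"
}}

```text
time: 22.48
position: [531.1, 68.3, 162.1]
eef_rot: [3.142, -0.001, 3.035]
ft_force: [0.2, 0.0, -1.9]
opening: 0.602
finger_force: 42.7
```

Request:
{"api": "move_arm", "payload": {
  "targets": "-0.0197 0 0.001 0 0.04; -0.0197 0 0.001 0 0.04; -0.0196 0 0.001 0 0.04; 0 0 0 0 0.04; 0 0 0 0 0.04"
}}

```text
time: 23.1
position: [589.5, 62.4, 159.1]
eef_rot: [3.142, -0.001, 3.037]
ft_force: [-0.4, -0.3, -2.5]
opening: 0.603
finger_force: 42.7
```

```bash
cat >> h.py <<'E'
def hook(slot,f,dy=0):
    """bright hook-top patch in scene near slot, z=205 -> rack coords of its mask's centre and far edge"""
    im=snap('scene',f);u,v=np.int32(proj('scene',rk(0,slot,205)));h=cv2.cvtColor(im[v-12:v+12,u-12:u+12],cv2.COLOR_RGB2HSV)
    m=((h[...,1]<50)&(h[...,2]>115)).astype(np.uint8);n,l,st,ce=cv2.connectedComponentsWithStats(m);
    for i in range(1,n):
        if st[i,4]>15:
            r,c=np.nonzero(l==i);q=np.array([inrack(at('scene',u-12+x,v-12+y,205)) for x,y in zip(c,r)]);print(st[i],q.mean(0).round(1),np.percentile(q,[3,97],axis=0).round(1).tolist())
E
python3 - <<'E'
from h import *
s=ctrl.get_state();p=s['position'];print(p,inrack(p),s['ft_force'],s['opening'])
chk(keys='CD');hook(40,'s_6.png')
E
```

```text
[589.48255846  62.35200379 159.06382246] [-37.9  40. ] [-0.42441599 -0.33612588 -2.48597733] 0.6025700454802518
scene {'C': (0, 0, 0.87), 'D': (0, 1, 0.8)}
top {'C': (3, -16, 0.43), 'D': (0, 0, 0.66)}
[ 7  9 13  9 70] [-0.1 41.1] [[-11.8, 29.9], [11.7, 52.5]]
[14 18 10  6 18] [31.9 40.5] [[28.4, 25.9], [34.4, 52.5]]
```

Request:
{"api": "move_arm", "payload": {
  "targets": "-0.001 0 0.008 0 0.04; 0 0 0.008 0 0.04; 0 0 0.006 0 0.04; 0 0 0 0 0.04; 0 0 0 0 0.04"
}}

```text
time: 23.88
position: [591.8, 61.9, 137.1]
eef_rot: [3.142, 0.0, 3.037]
ft_force: [-0.6, -0.4, -1.7]
opening: 0.603
finger_force: 42.7
```

Request:
{"api": "move_arm", "payload": {
  "targets": "0 0 0.006 0 0.04; 0 0 0.0055 0 0.04; 0 0 0 0 0.04; 0 0 0 0 0.04"
}}

```text
time: 24.38
position: [591.8, 61.9, 125.5]
eef_rot: [3.142, 0.0, 3.037]
ft_force: [0.1, 0.3, -1.6]
opening: 0.607
finger_force: 42.7
```

Request:
{"api": "move_arm", "payload": {
  "targets": "0 0 0.001 0 0.04; 0 0 0 0 0.055; 0 0 0 0 0.06; 0 0 0 0 0.062; 0 0 0 0 0.062"
}}

```text
time: 25.0
position: [591.8, 61.9, 124.6]
eef_rot: [3.142, 0.0, 3.037]
ft_force: [0.6, -0.4, 0.1]
opening: 0.726
finger_force: 0.0
```

Request:
{"api": "move_arm", "payload": {
  "targets": "0 0 -0.015 0 0.062; 0 0 -0.025 0 0.062; 0 0 -0.035 0 0.062; 0 0 -0.035 0 0.062; 0 0 0 0 0.062"
}}

```text
time: 25.62
position: [592.6, 61.9, 238.1]
eef_rot: [3.141, 0.006, 3.037]
ft_force: [-0.8, 0.1, -0.3]
opening: 0.724
finger_force: 0.0
```

Run:
```python
from h import *
s=ctrl.get_state();print(s['position'],s['q'])
chk('7',keys='CD')
A=POT['C'];path([(560,0,230,2.6,.062,40),(A[0],A[1],180,A[2],.085,40)])
```

```text
[592.56806083  61.91828357 238.12995991] [-6.75448925e-03  4.54571963e-01  1.64509127e+00  9.31615078e-05
  1.03619594e+00 -1.47282242e+00]
scene {'C': (0, 0, 0.96), 'D': (0, 0, 0.78)}
top {'C': (2, 0, 0.51), 'D': (0, 0, 0.58)}
0.0083 -0.0216 0.0017 8.3 0.062; 0.0051 -0.0226 0.0017 8.4 0.062; 0.0017 -0.0231 0.0017 8.3 0.062; 0.0035 -0.0078 0.0036 9.4 0.085; 0.0022 -0.0083 0.0036 9.4 0.085
0.0008 -0.0085 0.0036 9.4 0.085; -0.0006 -0.0085 0.0036 9.4 0.085; -0.002 -0.0083 0.0036 9.4 0.085; -0.0033 -0.0079 0.0036 9.4 0.085; -0.0046 -0.0072 0.0035 9.4 0.085
-0.0057 -0.0064 0.0036 9.4 0.085; -0.0067 -0.0053 0.0035 9.4 0.085; -0.0074 -0.0042 0.0036 9.4 0.085; -0.008 -0.0029 0.0035 9.5 0.085; -0.0084 -0.0016 0.0036 9.4 0.085
-0.0086 -0.0001 0.0035 9.5 0.085; -0.0085 0.0013 0.0036 9.4 0.085
end [461.9 -68.6 180. ] 0.3
```

Run:
```python
from h import *
s=ctrl.get_state();print(s['position'],s['q'])
A=POT['C'];path([(A[0]+2,A[1],180,A[2]+np.pi,.085,40)])
```

```text
[591.51679221  61.88227963 235.05086932] [-6.82026565e-03  4.57925860e-01  1.64838254e+00  7.28809090e-05
  1.03448218e+00 -1.47283507e+00]
0.0227 -0.0286 0.011 -4.6 0.085; 0.0249 -0.0267 0.011 -4.6 0.085; 0.0269 -0.0246 0.011 -4.7 0.085; 0.0289 -0.0224 0.011 -4.6 0.085; 0.0305 -0.02 0.0111 -4.7 0.085
end [463.9 -68.6 180. ] 3.442
```

Request:
{"api": "move_arm", "payload": {
  "targets": "0.0227 -0.0286 0.011 -4.6 0.085; 0.0249 -0.0267 0.011 -4.6 0.085; 0.0269 -0.0246 0.011 -4.7 0.085; 0.0289 -0.0224 0.011 -4.6 0.085; 0.0305 -0.02 0.0111 -4.7 0.085"
}}

```text
time: 26.35
position: [462.7, -69.2, 178.4]
eef_rot: [3.141, -0.001, -2.839]
ft_force: [0.6, 0.0, 1.0]
opening: 0.99
finger_force: 0.0
```

Request:
{"api": "move_arm", "payload": {
  "targets": "0 0 0 0 0.085; 0 0 0 0 0.085; 0 0 0 0 0.085; 0 0 0 0 0.085"
}}

```text
time: 26.85
position: [464.5, -68.1, 179.4]
eef_rot: [-3.142, 0.0, -2.841]
ft_force: [0.1, -0.4, -0.0]
opening: 0.998
finger_force: 0.0
```

Run:
```python
from h import *
s=ctrl.get_state();print(s['position'],s['q'])
chk('8',keys='CD')
a=cv2.imread('pics/s_8.png');cv2.imwrite('pics/v8.png',cv2.convertScaleAbs(cv2.resize(a[130:280,150:350],(800,600),interpolation=cv2.INTER_CUBIC),alpha=1.4))
A=POT['C'];path([(A[0]+2,A[1],37,A[2]+np.pi,.085,29)])
```

```text
[464.45715067 -68.13946932 179.4188677 ] [-2.86585135e-01  3.63804800e-01  2.00547985e+00  1.87603432e-04
  7.72084339e-01 -2.15824497e+00]
scene {'C': (0, 0, 0.96), 'D': (0, 0, 0.79)}
top {'C': (9, -9, 0.52), 'D': (0, 0, 0.64)}
0.0001 -0 0.0285 0 0.085; 0.0001 -0.0001 0.0285 0 0.085; 0.0001 -0 0.0285 0 0.085; 0.0001 -0.0001 0.0284 0 0.085; 0.0001 -0 0.0285 0 0.085
end [463.9 -68.6  37. ] -2.841
```

View pics/v8.png

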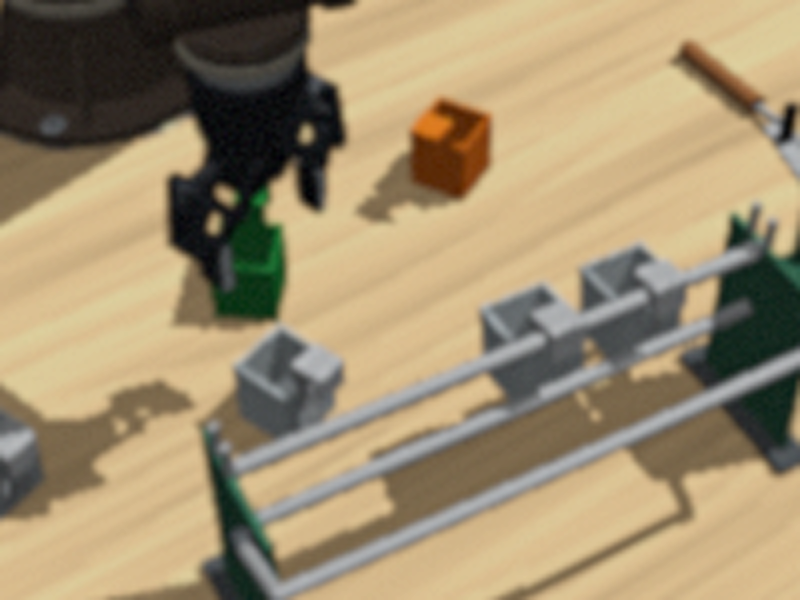

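Pots A and B hang well, and pot C at view (290,380) is undisturbed under the gripper. Grasping C.

Request:
{"api": "move_arm", "payload": {
  "targets": "0.0001 0 0.0285 0 0.085; 0.0001 -0.0001 0.0285 0 0.085; 0.0001 0 0.0285 0 0.085; 0.0001 -0.0001 0.0284 0 0.085; 0.0001 0 0.0285 0 0.085"
}}

```text
time: 27.58
position: [463.9, -68.8, 36.1]
eef_rot: [-3.141, 0.0, -2.841]
ft_force: [-0.8, 0.6, 0.6]
opening: 0.995
finger_force: 0.0
```

Request:
{"api": "move_arm", "payload": {
  "targets": "0 0 0 0 0.085; 0 0 0 0 0.04; 0 0 0 0 0.04; 0 0 0 0 0.04; 0 0 0 0 0.04"
}}

```text
time: 28.2
position: [464.2, -69.0, 38.2]
eef_rot: [-3.141, 0.002, -2.841]
ft_force: [-0.7, -0.2, 6.1]
opening: 0.606
finger_force: 42.0
```

Request:
{"api": "move_arm", "payload": {
  "targets": "0 0 0 0 0.04; 0 0 0 0 0.04"
}}

```text
time: 28.45
position: [464.2, -69.0, 38.2]
eef_rot: [-3.14, 0.002, -2.841]
ft_force: [-0.9, 0.2, 7.2]
opening: 0.606
finger_force: 42.0
```

Run:
```python
from h import *
hang(-40,np.pi)
```

```text
[464.18573799 -69.02969558  38.17191786] 0.6064681572520266 41.99016988277435
0 0 -0.0133 -0 0.04; 0 0 -0.0134 -0 0.04; 0 0 -0.0133 -0 0.04; 0 0 -0.0283 -0 0.04; 0 0 -0.0284 -0 0.04
0 0 -0.0283 -0 0.04; -0.0248 0.0124 0 7.7 0.04; -0.023 0.0157 0 7.7 0.04; -0.0207 0.0186 0 7.8 0.04; -0.0196 0 0.001 -0 0.04
-0.0197 0 0.001 -0 0.04; -0.0196 0 0.001 -0 0.04
end [583.  -17.5 160.2] -3.246
```

Request:
{"api": "move_arm", "payload": {
  "targets": "0 0 -0.0133 0 0.04; 0 0 -0.0134 0 0.04; 0 0 -0.0133 0 0.04; 0 0 -0.0283 0 0.04; 0 0 -0.0284 0 0.04"
}}

```text
time: 29.08
position: [463.5, -68.9, 135.2]
eef_rot: [3.142, 0.0, -2.842]
ft_force: [0.6, -0.0, -1.7]
opening: 0.606
finger_force: 42.2
```

Request:
{"api": "move_arm", "payload": {
  "targets": "0 0 -0.0283 0 0.04; -0.0248 0.0124 0 7.7 0.04; -0.023 0.0157 0 7.7 0.04; -0.0207 0.0186 0 7.8 0.04; 0 0 0 0 0.04"
}}

```text
time: 29.7
position: [524.6, -10.3, 162.6]
eef_rot: [3.141, 0.001, 3.038]
ft_force: [-0.8, -0.8, -2.1]
opening: 0.604
finger_force: 42.4
```

Request:
{"api": "move_arm", "payload": {
  "targets": "-0.0196 0 0.001 0 0.04; -0.0197 0 0.001 0 0.04; -0.0196 0 0.001 0 0.04; 0 0 0 0 0.04; 0 0 0 0 0.04"
}}

```text
time: 30.32
position: [581.6, -17.6, 159.2]
eef_rot: [3.142, -0.0, 3.037]
ft_force: [-0.0, -0.4, -1.4]
opening: 0.605
finger_force: 43.3
```

Run:
```python
from h import *
s=ctrl.get_state();p=s['position'];print(p,inrack(p),s['ft_force'],s['opening'],s['eef_rot'])
chk(keys='D');hook(-40,'s_9.png');print(ctrl.get_state()['position'])
```

```text
[581.62753499 -17.62284113 159.18721235] [-37.4 -40.3] [-0.01421951 -0.35119827 -1.4135371 ] 0.6048600074588989 [ 3.14155108e+00 -1.78595932e-04  3.03737318e+00]
scene {'D': (0, 0, 0.82)}
top {'D': (0, -1, 0.6)}
[ 8  8 13 10 83] [  2.6 -38.1] [[-9.2, -50.2], [14.3, -25.9]]
[582.00228264 -17.46653096 159.31591431]
```

Request:
{"api": "move_arm", "payload": {
  "targets": "0.003 0 0.008 0 0.04; 0 0 0.008 0 0.04; 0 0 0.006 0 0.04; 0 0 0 0 0.04; 0 0 0 0 0.04"
}}

```text
time: 31.1
position: [579.6, -17.1, 137.0]
eef_rot: [3.142, 0.0, 3.037]
ft_force: [1.7, 0.4, -1.2]
opening: 0.6
finger_force: 43.3
```

Request:
{"api": "move_arm", "payload": {
  "targets": "0 0 0.006 0 0.04; 0 0 0.006 0 0.04; 0 0 0 0 0.04; 0 0 0 0 0.04"
}}

```text
time: 31.6
position: [579.5, -17.1, 124.9]
eef_rot: [3.141, -0.0, 3.037]
ft_force: [-0.3, 0.9, -1.0]
opening: 0.601
finger_force: 43.4
```

Request:
{"api": "move_arm", "payload": {
  "targets": "0 0 0.0005 0 0.04; 0 0 0 0 0.055; 0 0 0 0 0.06; 0 0 0 0 0.062; 0 0 0 0 0.062"
}}

```text
time: 32.22
position: [579.5, -17.1, 124.5]
eef_rot: [3.142, 0.0, 3.037]
ft_force: [0.2, 0.4, 0.0]
opening: 0.726
finger_force: 0.0
```

Request:
{"api": "move_arm", "payload": {
  "targets": "0 0 -0.015 0 0.062; 0 0 -0.025 0 0.062; 0 0 -0.035 0 0.062; 0 0 -0.035 0 0.062; 0 0 0 0 0.062"
}}

```text
time: 32.85
position: [580.3, -17.2, 238.0]
eef_rot: [-3.141, 0.006, 3.037]
ft_force: [0.3, 0.3, -0.4]
opening: 0.726
finger_force: 0.0
```

Request:
{"api": "move_arm", "payload": {
  "targets": "0 0 0 0 0.062; 0 0 0 0 0.062"
}}

```text
time: 33.1
position: [579.2, -17.1, 233.7]
eef_rot: [3.141, -0.001, 3.037]
ft_force: [-0.1, 0.2, -0.5]
opening: 0.724
finger_force: 0.0
```

Run:
```python
from h import *
s=ctrl.get_state();print(s['position'],s['q'])
chk('10',keys='D')
A=POT['D'];path([(500,-120,230,1.7,.07,45),(A[0],A[1],180,A[2],.085,40)])
```

```text
[579.15950993 -17.07319019 233.73947716] [-1.43489243e-01  4.38684088e-01  1.68647887e+00  1.00127830e-04
  1.01788748e+00 -1.60945589e+00]
scene {'D': (0, 0, 0.84)}
top {'D': (0, 0, 0.58)}
0.0085 -0.0138 0.0005 9.6 0.07; 0.0061 -0.0151 0.0005 9.6 0.07; 0.0035 -0.0159 0.0005 9.6 0.07; 0.0008 -0.0162 0.0005 9.6 0.07; -0.0019 -0.0161 0.0004 9.5 0.07
-0.0046 -0.0156 0.0005 9.6 0.07; -0.0071 -0.0146 0.0004 9.5 0.07; -0.0094 -0.0132 0.0005 9.6 0.07; -0.0182 -0.0151 0.0062 10 0.085; -0.0205 -0.0117 0.0063 10 0.085
-0.0223 -0.008 0.0062 10 0.085; -0.0233 -0.004 0.0063 10 0.085; -0.0236 0.0001 0.0062 10 0.085; -0.0233 0.0043 0.0063 10 0.085; -0.0222 0.0082 0.0062 9.9 0.085
-0.0204 0.0119 0.0063 10 0.085
end [ 399.  -279.9  180. ] 0.305
```

Request:
{"api": "move_arm", "payload": {
  "targets": "0.0085 -0.0138 0.0005 9.6 0.07; 0.0061 -0.0151 0.0005 9.6 0.07; 0.0035 -0.0159 0.0005 9.6 0.07; 0.0008 -0.0162 0.0005 9.6 0.07; -0.0019 -0.0161 0.0004 9.5 0.07"
}}

```text
time: 33.83
position: [529.5, -81.8, 231.6]
eef_rot: [-3.141, -0.001, 2.195]
ft_force: [0.4, -0.9, -0.6]
opening: 0.819
finger_force: 0.0
```

Request:
{"api": "move_arm", "payload": {
  "targets": "-0.0046 -0.0156 0.0005 9.6 0.07; -0.0071 -0.0146 0.0004 9.5 0.07; -0.0094 -0.0132 0.0005 9.6 0.07; -0.0182 -0.0151 0.0062 10 0.085; -0.0205 -0.0117 0.0063 10 0.085"
}}

```text
time: 34.45
position: [474.5, -160.4, 217.6]
eef_rot: [-3.141, -0.0, 1.345]
ft_force: [0.3, -0.8, -0.8]
opening: 0.995
finger_force: 0.0
```

Request:
{"api": "move_arm", "payload": {
  "targets": "-0.0223 -0.008 0.0062 10 0.085; -0.0233 -0.004 0.0063 10 0.085; -0.0236 0.0001 0.0062 10 0.085; -0.0233 0.0043 0.0063 10 0.085; -0.0222 0.0082 0.0062 9.9 0.085"
}}

```text
time: 35.08
position: [411.2, -260.5, 186.4]
eef_rot: [-3.141, 0.0, 0.474]
ft_force: [0.6, -0.4, 0.3]
opening: 0.998
finger_force: 0.0
```

Request:
{"api": "move_arm", "payload": {
  "targets": "-0.0204 0.0119 0.0063 10 0.085; 0 0 0 0 0.085; 0 0 0 0 0.085; 0 0 0 0 0.085; 0 0 0 0 0.085"
}}

```text
time: 35.7
position: [399.5, -279.5, 180.8]
eef_rot: [3.142, -0.0, 0.307]
ft_force: [0.0, 0.8, -0.5]
opening: 0.997
finger_force: 0.0
```

Run:
```python
from h import *
s=ctrl.get_state();print(s['position'],s['q'])
chk('11',keys='D')
a=cv2.imread('pics/s_11.png');cv2.imwrite('pics/v11.png',cv2.convertScaleAbs(cv2.resize(a[130:310,70:310],(800,600),interpolation=cv2.INTER_CUBIC),alpha=1.4))
A=POT['D'];path([(A[0]+2,A[1]+.5,37,A[2],.085,29)])
```

```text
[ 399.46301434 -279.48913687  180.80224034] [-7.46138550e-01  3.84219404e-01  1.96286875e+00  1.48778499e-04
  7.94338035e-01  5.17559613e-01]
scene {'D': (0, 0, 1.0)}
top {'D': (1, 0, 0.48)}
0.0003 0.0001 0.0288 0 0.085; 0.0003 0 0.0287 0 0.085; 0.0003 0.0001 0.0288 0 0.085; 0.0004 0 0.0287 0 0.085; 0.0003 0.0001 0.0288 0 0.085
end [ 401.  -279.4   37. ] 0.306
```

View pics/v11.png

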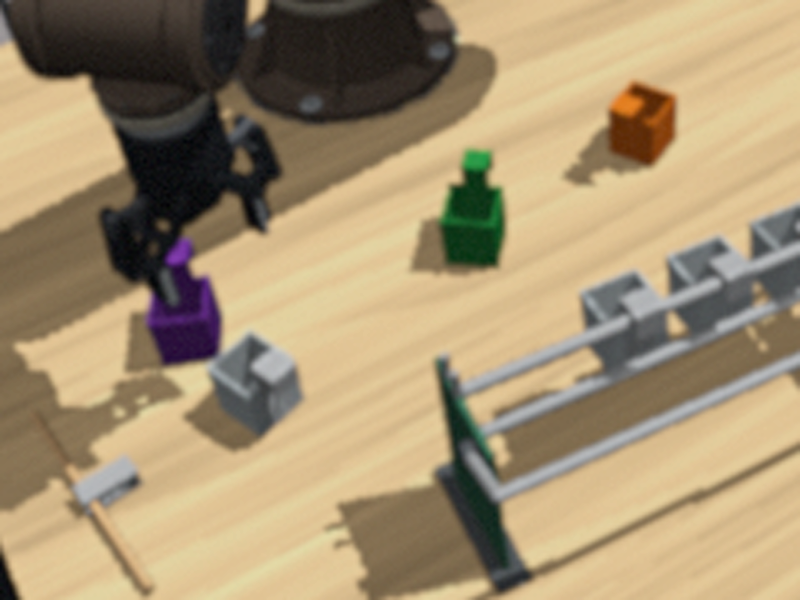

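Pots A, B and C hang in a row. Pot D at view (255,380) is undisturbed; the purple look-alike is behind it, so I'll check clearance.

Run:
```python
from h import *
b=cv2.imread('pics/t0.png');h=cv2.cvtColor(b,cv2.COLOR_BGR2HSV);m=((h[...,0]>125)&(h[...,0]<160)&(h[...,1]>90)&(h[...,2]>40))
r,c=np.nonzero(m);D=POT['D'];out=[]
for x,y in zip(c,r):
    v=np.array(at('top',x,y,60))-D[:2];out.append([np.cos(D[2])*v[0]+np.sin(D[2])*v[1],-np.sin(D[2])*v[0]+np.cos(D[2])*v[1]])
q=np.array(out);print(len(q),q.min(0),q.max(0))
```

```text
344 [-146.55748117  -24.17362448] [-67.37185548  49.42785396]
```

Request:
{"api": "move_arm", "payload": {
  "targets": "0.0003 0.0001 0.0288 0 0.085; 0.0003 0 0.0287 0 0.085; 0.0003 0.0001 0.0288 0 0.085; 0.0004 0 0.0287 0 0.085; 0.0003 0.0001 0.0288 0 0.085"
}}

```text
time: 36.42
position: [401.0, -279.7, 36.0]
eef_rot: [3.141, -0.0, 0.306]
ft_force: [0.6, 0.7, 0.2]
opening: 0.992
finger_force: 0.0
```

Request:
{"api": "move_arm", "payload": {
  "targets": "0 0 0 0 0.085; 0 0 0 0 0.04; 0 0 0 0 0.04; 0 0 0 0 0.04; 0 0 0 0 0.04"
}}

```text
time: 37.05
position: [401.2, -280.0, 38.2]
eef_rot: [3.14, -0.001, 0.306]
ft_force: [-1.9, 1.9, 6.5]
opening: 0.604
finger_force: 41.4
```

Request:
{"api": "move_arm", "payload": {
  "targets": "0 0 0 0 0.04; 0 0 0 0 0.04"
}}

```text
time: 37.3
position: [401.2, -280.1, 38.2]
eef_rot: [3.14, -0.001, 0.306]
ft_force: [-0.1, 1.3, 5.5]
opening: 0.61
finger_force: 41.4
```

Run:
```python
from h import *
hang(-120,0)
```

```text
[ 401.21632131 -280.06124565   38.19798105] 0.60993274737974 41.382856965065
0 0 -0.02 -0 0.04; 0 0 -0.02 -0 0.04; 0 0 -0.0283 -0 0.04; 0 0 -0.0284 -0 0.04; 0 0 -0.0283 -0 0.04
0.0277 -0.0243 0 3.9 0.04; 0.026 -0.0261 0 3.9 0.04; 0.0242 -0.0279 0 3.9 0.04; 0.0222 -0.0294 0 3.9 0.04; 0.0202 -0.0309 0 3.9 0.04
0.0181 -0.0322 0 4 0.04; 0.0197 -0 0.001 -0 0.04; 0.0196 -0 0.001 -0 0.04; 0.0197 -0 0.001 -0 0.04
end [574.8 -97.1 160.2] -0.105
```

Request:
{"api": "move_arm", "payload": {
  "targets": "0 0 -0.02 0 0.04; 0 0 -0.02 0 0.04; 0 0 -0.0283 0 0.04; 0 0 -0.0284 0 0.04; 0 0 -0.0283 0 0.04"
}}

```text
time: 37.92
position: [400.7, -279.6, 163.7]
eef_rot: [3.141, -0.001, 0.305]
ft_force: [0.3, -0.7, -1.3]
opening: 0.602
finger_force: 42.0
```

Request:
{"api": "move_arm", "payload": {
  "targets": "0.0277 -0.0243 0 3.9 0.04; 0.026 -0.0261 0 3.9 0.04; 0.0242 -0.0279 0 3.9 0.04; 0.0222 -0.0294 0 3.9 0.04; 0.0202 -0.0309 0 3.9 0.04"
}}

```text
time: 38.55
position: [497.0, -121.0, 162.8]
eef_rot: [3.141, -0.001, -0.037]
ft_force: [0.2, -0.9, -1.5]
opening: 0.606
finger_force: 42.3
```

Request:
{"api": "move_arm", "payload": {
  "targets": "0.0181 -0.0322 0 4 0.04; 0 0 0 0 0.04; 0 0 0 0 0.04; 0.0177 0 0.001 0 0.04; 0.0176 0 0.001 0 0.04"
}}

```text
time: 39.17
position: [550.8, -95.4, 160.3]
eef_rot: [3.142, -0.0, -0.106]
ft_force: [0.5, 0.3, -0.9]
opening: 0.605
finger_force: 42.1
```

Request:
{"api": "move_arm", "payload": {
  "targets": "0.0177 0 0.001 0 0.04; 0 0 0 0 0.04; 0 0 0 0 0.04; 0 0 0 0 0.04"
}}

```text
time: 39.67
position: [567.7, -96.3, 159.1]
eef_rot: [-3.141, 0.0, -0.105]
ft_force: [-0.1, -0.4, -1.2]
opening: 0.603
finger_force: 42.1
```

Run:
```python
from h import *
s=ctrl.get_state();p=s['position'];print(p,inrack(p),s['ft_force'],s['opening'],s['eef_rot'])
hook(-120,'s_12.png');print(ctrl.get_state()['position'])
```

```text
[567.73971704 -96.32215756 159.05545022] [ -43. -120.] [-0.12050422 -0.40873388 -1.22497458] 0.6027772068210335 [-3.14148754e+00  2.10040566e-04 -1.05188088e-01]
[ 7  6 14 11 91] [  -2.3 -116.8] [[-14.2, -129.5], [9.1, -103.2]]
[15 18  9  5 20] [  31.  -116.9] [[27.7, -127.9], [34.1, -107.8]]
[567.88630805 -96.23766426 159.06515942]
```

Request:
{"api": "move_arm", "payload": {
  "targets": "0.002 0 0.008 0 0.04; 0 0 0.008 0 0.04; 0 0 0.006 0 0.04; 0 0 0 0 0.04; 0 0 0 0 0.04"
}}

```text
time: 40.35
position: [570.5, -96.3, 136.9]
eef_rot: [-3.142, -0.0, -0.105]
ft_force: [0.2, 0.2, -1.1]
opening: 0.605
finger_force: 42.1
```

Request:
{"api": "move_arm", "payload": {
  "targets": "0 0 0.006 0 0.04; 0 0 0.0065 0 0.04; 0 0 0 0 0.04; 0 0 0 0 0.04"
}}

```text
time: 40.85
position: [570.3, -96.3, 124.3]
eef_rot: [-3.141, 0.0, -0.105]
ft_force: [1.0, 0.3, -1.7]
opening: 0.604
finger_force: 41.6
```

Request:
{"api": "move_arm", "payload": {
  "targets": "0 0 0.0005 0 0.04; 0 0 0 0 0.055; 0 0 0 0 0.06; 0 0 0 0 0.062; 0 0 0 0 0.062"
}}

```text
time: 41.48
position: [570.4, -96.3, 123.9]
eef_rot: [-3.142, -0.0, -0.105]
ft_force: [-0.2, 0.6, 0.4]
opening: 0.726
finger_force: 0.0
```

Request:
{"api": "move_arm", "payload": {
  "targets": "0 0 -0.015 0 0.062; 0 0 -0.025 0 0.062; 0 0 -0.035 0 0.062; 0 0 -0.035 0 0.062; 0 0 0 0 0.062"
}}

```text
time: 42.1
position: [571.2, -96.5, 237.4]
eef_rot: [3.141, -0.006, -0.105]
ft_force: [-0.4, -0.1, -0.1]
opening: 0.725
finger_force: 0.0
```

Request:
{"api": "move_arm", "payload": {
  "targets": "0 0 -0.02 0 0.04; 0 0 0 0 0.03; 0 0 0 0 0.03; 0 0 0 0 0.03"
}}

```text
time: 42.6
position: [570.1, -96.3, 253.0]
eef_rot: [-3.141, 0.001, -0.105]
ft_force: [0.0, 0.8, -1.0]
opening: 0.352
finger_force: 0.0
```

Run:
```python
from h import *
s=ctrl.get_state();p=s['position'];print(p,s['q'])
a=snap('scene','s_13.png');
cv2.imwrite('pics/v13.png',cv2.convertScaleAbs(cv2.resize(a[145:285,190:370],(770,600),interpolation=cv2.INTER_CUBIC),alpha=1.5)[:,:,::-1])
k=[722.9,7.5]  # keeper crossbar where it was released
path([(600,-60,260,.7,.03,40),(k[0],k[1],262,1.467,.03,40),(k[0],k[1],176,1.467,.03,25)])
```

```text
[570.14275768 -96.30459894 253.03794205] [-2.81592330e-01  4.16935728e-01  1.66604617e+00  1.08879473e-04
  1.05992925e+00  1.39408122e+00]
0.0052 -0.0078 -0.0014 -9.2 0.03; 0.0063 -0.0069 -0.0014 -9.2 0.03; 0.0074 -0.0058 -0.0014 -9.2 0.03; 0.0082 -0.0046 -0.0013 -9.3 0.03; 0.0089 -0.0032 -0.0014 -9.2 0.03
0.0275 0.0055 -0.0004 -8.8 0.03; 0.0263 0.0096 -0.0004 -8.8 0.03; 0.0246 0.0136 -0.0004 -8.8 0.03; 0.0222 0.0171 -0.0004 -8.8 0.03; 0.0192 0.0204 -0.0004 -8.8 0.03
0 -0 0.0215 0 0.03; 0 -0 0.0215 0 0.03; 0 -0 0.0215 0 0.03; 0 -0 0.0215 0 0.03
end [722.9   7.4 176. ] 1.468
```

View pics/v13.png

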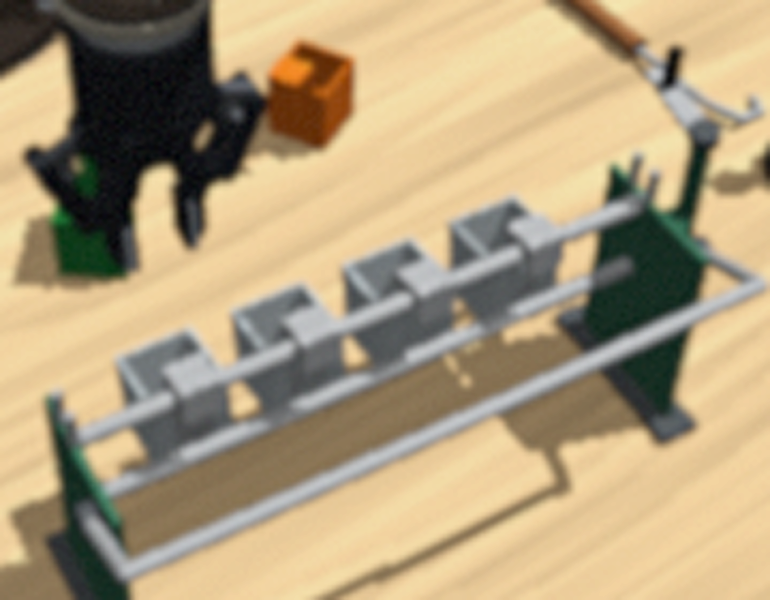

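All four pots hang on the bar, hooks at view (195,375), (315,325), (430,275), (535,228). The keeper is still back, so I'll fetch it.

Request:
{"api": "move_arm", "payload": {
  "targets": "0.0052 -0.0078 -0.0014 -9.2 0.03; 0.0063 -0.0069 -0.0014 -9.2 0.03; 0.0074 -0.0058 -0.0014 -9.2 0.03; 0.0082 -0.0046 -0.0013 -9.3 0.03; 0.0089 -0.0032 -0.0014 -9.2 0.03"
}}

```text
time: 43.28
position: [600.3, -59.8, 260.3]
eef_rot: [-3.141, 0.0, 0.705]
ft_force: [0.4, 0.3, 0.9]
opening: 0.35
finger_force: 0.0
```

Request:
{"api": "move_arm", "payload": {
  "targets": "0.0275 0.0055 -0.0004 -8.8 0.03; 0.0263 0.0096 -0.0004 -8.8 0.03; 0.0246 0.0136 -0.0004 -8.8 0.03; 0.0222 0.0171 -0.0004 -8.8 0.03; 0.0192 0.0204 -0.0004 -8.8 0.03"
}}

```text
time: 43.9
position: [723.8, 7.9, 262.1]
eef_rot: [-3.141, -0.0, 1.473]
ft_force: [0.3, -0.1, -0.1]
opening: 0.349
finger_force: 0.0
```

Request:
{"api": "move_arm", "payload": {
  "targets": "0 0 0 0 0.03; 0 0 0 0 0.03; 0 0 0 0 0.03; 0 0 0 0 0.03"
}}

```text
time: 44.4
position: [722.8, 7.0, 263.1]
eef_rot: [3.141, -0.0, 1.467]
ft_force: [-0.3, -0.1, 0.1]
opening: 0.355
finger_force: 0.0
```

Run:
```python
from h import *
s=ctrl.get_state();p=s['position'];print(p,s['eef_rot'])
path([(722.9,7.5,174.5,1.467,.03,22)])
```

```text
[722.75844442   7.02583359 263.14238622] [ 3.14130421e+00 -7.44606743e-05  1.46656806e+00]
0.0001 0 0.0177 -0 0.03; 0.0001 0 0.0177 -0 0.03; 0.0001 0 0.0177 -0 0.03; 0.0001 0 0.0178 -0 0.03; 0.0001 0.0001 0.0177 -0 0.03
end [722.9   7.5 174.5] 1.467
```

Request:
{"api": "move_arm", "payload": {
  "targets": "0 0 0.0177 0 0.03; 0 0 0.0177 0 0.03; 0 0 0.0177 0 0.03; 0 0 0.0178 0 0.03; 0 0 0.0177 0 0.03"
}}

```text
time: 45.02
position: [723.0, 7.5, 172.7]
eef_rot: [-3.141, -0.0, 1.468]
ft_force: [0.8, 0.3, 0.4]
opening: 0.349
finger_force: 0.0
```

Request:
{"api": "move_arm", "payload": {
  "targets": "0 0 0 0 0.03; 0 0 0 0 0.004; 0 0 0 0 0.004; 0 0 0 0 0.004; 0 0 0 0 0.004",
  "grip_force": 25
}}

```text
time: 45.65
position: [723.2, 7.4, 174.7]
eef_rot: [3.141, -0.0, 1.468]
ft_force: [-1.6, 0.3, 1.0]
opening: 0.104
finger_force: 26.3
```

Run:
```python
from h import *
s=ctrl.get_state();p=s['position'];print(p,s['opening'],s['ft_force'],inrack(p))
a0=np.arctan2(34,-49);off=3.5;x,y=inrack(p);A=a0-np.arctan2(p[2]-off-150,x-45);print('angle',A,np.hypot(x-45,p[2]-off-150));w=[]
for a in np.linspace(A-.155,0,14):
    t=a0-a;q=rk(45+60*np.cos(t),y,0);w.append((q[0],q[1],150+60*np.sin(t)+off,1.467,.004,30))
path(w)
```

```text
[723.17037841   7.44517788 174.71006462] 0.10377580760464909 [-1.63892842  0.32380587  0.99227453] [100.8  -0.7]
angle 2.171745567399443 59.695115722117144
-0 -0.0037 -0.0085 0 0.004; 0 -0.0052 -0.0077 0 0.004; 0 -0.0063 -0.0068 0 0.004; 0 -0.0073 -0.0057 0 0.004; 0 -0.0082 -0.0046 0 0.004
0 -0.0087 -0.0032 0 0.004; 0 -0.0091 -0.0018 0 0.004; 0 -0.0093 -0.0005 0 0.004; 0.0001 -0.0092 0.0011 0 0.004; -0 -0.009 0.0024 0 0.004
-0 -0.0085 0.0038 0 0.004; -0 -0.0078 0.0051 0 0.004; -0 -0.0069 0.0062 0 0.004; -0 -0.0059 0.0072 0 0.004
end [618.6  18.4 187.7] 1.468
```

Request:
{"api": "move_arm", "payload": {
  "targets": "0 -0.0037 -0.0085 0 0.004; 0 -0.0052 -0.0077 0 0.004; 0 -0.0063 -0.0068 0 0.004; 0 -0.0073 -0.0057 0 0.004; 0 -0.0082 -0.0046 0 0.004"
}}

```text
time: 46.28
position: [693.9, 10.5, 209.9]
eef_rot: [3.135, -0.0, 1.468]
ft_force: [8.9, -0.4, 4.8]
opening: 0.102
finger_force: 25.0
```

Request:
{"api": "move_arm", "payload": {
  "targets": "0 -0.0087 -0.0032 0 0.004; 0 -0.0091 -0.0018 0 0.004; 0 -0.0093 -0.0005 0 0.004; 0 -0.0092 0.0011 0 0.004; 0 -0.009 0.0024 0 0.004"
}}

```text
time: 46.9
position: [647.5, 15.3, 210.5]
eef_rot: [3.139, -0.0, 1.468]
ft_force: [2.3, 0.4, 8.1]
opening: 0.102
finger_force: 26.3
```

Request:
{"api": "move_arm", "payload": {
  "targets": "0 -0.0085 0.0038 0 0.004; 0 -0.0078 0.0051 0 0.004; 0 -0.0069 0.0062 0 0.004; 0 -0.0059 0.0072 0 0.004; 0 0 0 0 0.004"
}}

```text
time: 47.52
position: [619.0, 18.1, 187.4]
eef_rot: [3.139, -0.0, 1.468]
ft_force: [5.2, -0.7, 5.3]
opening: 0.105
finger_force: 26.7
```

Request:
{"api": "move_arm", "payload": {
  "targets": "0 0 0 0 0.004; 0 0 0 0 0.004"
}}

```text
time: 47.78
position: [619.0, 18.1, 187.3]
eef_rot: [3.14, -0.0, 1.468]
ft_force: [6.6, -0.8, 5.6]
opening: 0.099
finger_force: 26.7
```

Request:
{"api": "move_arm", "payload": {
  "targets": "0 -0.001 0.002 0 0.004; 0 0 0 0 0.004; 0 0 0 0 0.004"
}}

```text
time: 48.15
position: [619.0, 18.2, 187.2]
eef_rot: [3.136, -0.0, 1.468]
ft_force: [5.0, -0.6, 19.0]
opening: 0.102
finger_force: 27.9
```

Request:
{"api": "move_arm", "payload": {
  "targets": "0 0 0 0 0.02; 0 0 0 0 0.03; 0 0 0 0 0.035; 0 0 0 0 0.035; 0 0 0 0 0.035"
}}

```text
time: 48.78
position: [617.4, 18.4, 185.0]
eef_rot: [-3.141, -0.0, 1.468]
ft_force: [0.4, 0.1, -0.1]
opening: 0.41
finger_force: 0.0
```

Request:
{"api": "move_arm", "payload": {
  "targets": "0 0 -0.015 0 0.035; 0 0 -0.03 0 0.035; 0 0 -0.03 0 0.035; 0 0 0 0 0.035; 0 0 0 0 0.035"
}}

```text
time: 49.4
position: [617.3, 18.4, 260.2]
eef_rot: [-3.142, -0.0, 1.468]
ft_force: [0.9, 0.7, -0.1]
opening: 0.41
finger_force: 0.0
```

Run:
```python
from h import *
s=ctrl.get_state();p=s['position'];print(p,s['eef_rot'])
path([(596.7,277.4,265,1.467,.035,40)])
```

```text
[617.28908606  18.38360454 260.23570466] [-3.14151262e+00 -1.09690372e-04  1.46770968e+00]
0.0365 -0.0067 -0.0007 0 0.035; 0.0365 -0.0067 -0.0007 0 0.035; 0.0365 -0.0067 -0.0007 0 0.035; 0.0365 -0.0068 -0.0007 0 0.035; 0.0365 -0.0067 -0.0007 0 0.035
0.0365 -0.0068 -0.0006 0 0.035; 0.0365 -0.0067 -0.0007 0 0.035
end [596.7 277.4 265. ] 1.468
```

Firmly seated (19 N with no further travel). Now the latch.

Request:
{"api": "move_arm", "payload": {
  "targets": "0.0365 -0.0067 -0.0007 0 0.035; 0.0365 -0.0067 -0.0007 0 0.035; 0.0365 -0.0067 -0.0007 0 0.035; 0.0365 -0.0068 -0.0007 0 0.035; 0.0365 -0.0067 -0.0007 0 0.035"
}}

```text
time: 50.02
position: [602.4, 204.4, 262.7]
eef_rot: [-3.14, 0.0, 1.468]
ft_force: [0.1, -0.5, -0.5]
opening: 0.406
finger_force: 0.0
```

Request:
{"api": "move_arm", "payload": {
  "targets": "0.0365 -0.0068 -0.0006 0 0.035; 0.0365 -0.0067 -0.0007 0 0.035; 0 0 0 0 0.035; 0 0 0 0 0.035; 0 0 0 0 0.035"
}}

```text
time: 50.65
position: [597.2, 276.3, 264.8]
eef_rot: [-3.141, 0.0, 1.467]
ft_force: [0.3, 0.2, 0.4]
opening: 0.41
finger_force: 0.0
```

Run:
```python
from h import *
s=ctrl.get_state();p=s['position'];print(p,s['eef_rot'])
path([(596.7,277.4,217.5,1.467,.035,25)])
a=snap('scene','s_14.png');
cv2.imwrite('pics/v14.png',cv2.convertScaleAbs(cv2.resize(a[125:265,190:370],(770,600),interpolation=cv2.INTER_CUBIC),alpha=1.5)[:,:,::-1])
```

```text
[597.15267523 276.29246602 264.76221946] [-3.14115004e+00  2.74837297e-04  1.46657052e+00]
0.0005 -0.0003 0.0236 -0 0.035; 0.0006 -0.0003 0.0237 -0 0.035
end [596.7 277.4 217.5] 1.467
```

View pics/v14.png

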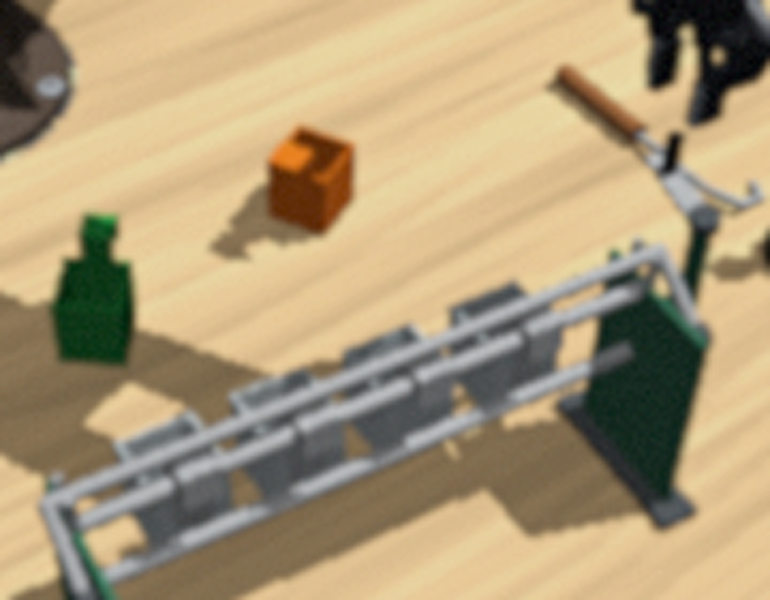

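The keeper is closed over all four hooks, its bar running (50,500)–(655,255). Now I'll grip the peg.

Request:
{"api": "move_arm", "payload": {
  "targets": "0.0003 -0.0003 0.0236 0 0.035; 0.0003 -0.0003 0.0237 0 0.035; 0 0 0 0 0.035; 0 0 0 0 0.035"
}}

```text
time: 51.2
position: [596.9, 277.7, 218.7]
eef_rot: [3.141, -0.0, 1.467]
ft_force: [0.9, 0.4, 0.2]
opening: 0.41
finger_force: 0.0
```

Request:
{"api": "move_arm", "payload": {
  "targets": "0 0 0 0 0.005; 0 0 0 0 0.005; 0 0 0 0 0.005; 0 0 0 0 0.005; 0 0 0 0 0.005"
}}

```text
time: 51.82
position: [596.9, 278.0, 218.7]
eef_rot: [3.14, -0.001, 1.468]
ft_force: [0.9, -0.2, 6.1]
opening: 0.126
finger_force: 25.0
```

Run:
```python
from h import *
s=ctrl.get_state();p=s['position'];print(p,s['opening'],s['ft_force']);w=[]
x,y=inrack(p)-np.array([-4,245]);A=np.arctan2(-x,-y);print(A,np.hypot(x,y))
for a in np.linspace(A-.16,0,11):
    q=rk(-4-50*np.sin(a),245-50*np.cos(a),0);w.append((q[0],q[1],p[2],1.467,.005,30))
path(w)
```

```text
[596.87000034 278.01992019 218.67307269] 0.1256211584563538 [ 0.94733868 -0.18042277  6.12834779]
1.7783956141387318 49.972992706060744
-0.0079 -0.001 0 0 0.005; -0.0081 0.0002 0 0 0.005; -0.0079 0.0016 0 0 0.005; -0.0076 0.0028 0 0 0.005; -0.007 0.004 0 0 0.005
-0.0063 0.0051 0 0 0.005; -0.0054 0.006 0 0 0.005; -0.0044 0.0068 0 0 0.005; -0.0031 0.0075 0 0 0.005; -0.002 0.0078 0 0 0.005
-0.0007 0.0081 0 0 0.005
end [639.3 212.9 218.7] 1.468
```

Request:
{"api": "move_arm", "payload": {
  "targets": "-0.0079 -0.001 0 0 0.005; -0.0081 0.0002 0 0 0.005; -0.0079 0.0016 0 0 0.005; -0.0076 0.0028 0 0 0.005; -0.007 0.004 0 0 0.005"
}}

```text
time: 52.45
position: [599.1, 238.8, 218.5]
eef_rot: [-3.14, 0.0, 1.468]
ft_force: [-7.6, 0.8, 10.4]
opening: 0.126
finger_force: 25.5
```

Request:
{"api": "move_arm", "payload": {
  "targets": "-0.0063 0.0051 0 0 0.005; -0.0054 0.006 0 0 0.005; -0.0044 0.0068 0 0 0.005; -0.0031 0.0075 0 0 0.005; -0.002 0.0078 0 0 0.005"
}}

```text
time: 53.08
position: [630.3, 213.2, 218.1]
eef_rot: [-3.14, 0.002, 1.468]
ft_force: [-3.1, -1.0, 6.0]
opening: 0.127
finger_force: 25.6
```

Request:
{"api": "move_arm", "payload": {
  "targets": "-0.0007 0.0081 0 0 0.005; 0 0.0015 0 0 0.005; 0 0 0 0 0.005; 0 0 0 0 0.005"
}}

```text
time: 53.58
position: [639.7, 212.3, 218.1]
eef_rot: [-3.14, 0.001, 1.467]
ft_force: [-4.6, -2.5, 6.8]
opening: 0.125
finger_force: 25.7
```

Run:
```python
from h import *
s=ctrl.get_state();p=s['position'];x,y=inrack(p)-np.array([-4,245]);print(p,s['ft_force'],np.arctan2(-x,-y),np.hypot(x,y))
```

```text
[639.65607187 212.28246056 218.08643666] [-4.6161731  -2.54601098  6.77345685] -0.009881101328066593 50.602470295431225
```

Request:
{"api": "move_arm", "payload": {
  "targets": "0 0.002 0 0 0.005; 0 0 0 0 0.005; 0 0 0 0 0.005"
}}

```text
time: 53.95
position: [640.0, 212.2, 218.0]
eef_rot: [-3.136, 0.001, 1.468]
ft_force: [-13.8, -1.5, 10.5]
opening: 0.13
finger_force: 26.2
```

Request:
{"api": "move_arm", "payload": {
  "targets": "0 0 0 0 0.03; 0 0 0 0 0.03; 0 0 0 0 0.03; 0 0 -0.03 0 0.03; 0 0 -0.05 0 0.03"
}}

```text
time: 54.58
position: [642.0, 212.3, 296.9]
eef_rot: [-3.138, 0.001, 1.468]
ft_force: [-0.1, 0.0, 0.4]
opening: 0.356
finger_force: 0.0
```

Request:
{"api": "move_arm", "payload": {
  "targets": "0.03 -0.05 -0.02 0 0.03; 0.03 -0.05 0 0 0.03; 0.03 -0.05 0 0 0.03; 0 0 0 0 0.03; 0 0 0 0 0.03"
}}

```text
time: 55.2
position: [502.8, 317.5, 317.8]
eef_rot: [3.141, -0.0, 1.468]
ft_force: [-0.1, -0.2, 0.6]
opening: 0.35
finger_force: 0.0
```

Run:
```python
from h import *
a=snap('scene');print(ctrl.get_state()['position'])
b=snap('top','t_15.png')
cv2.imwrite('pics/v15.png',cv2.convertScaleAbs(cv2.resize(a[125:265,190:370],(770,600),interpolation=cv2.INTER_CUBIC),alpha=1.5)[:,:,::-1])
```

```text
[503.16535168 317.06953047 317.61367175]
```

View pics/v15.png

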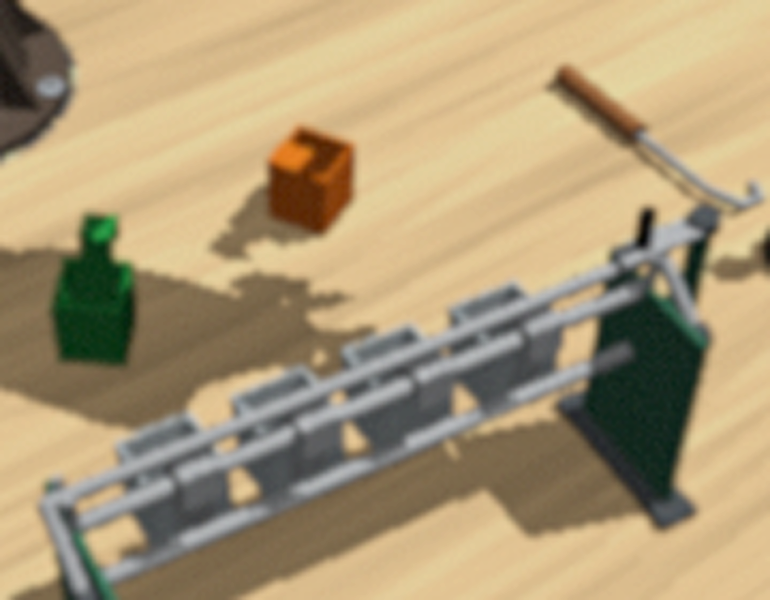

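The picture shows the latch home over the keeper's end at (645,245), the keeper closed and all four pots hung. The robot is clear.

```bash
python3 -c "
from cell import ctrl
print(ctrl.finish_job())"
```

```text
the job is handed in; nothing more can be done
None
```

I hung all four pots next to one another on the upper bar, closed the keeper into its catches and turned the latch fully home, then handed the job in at about 55 s. No verdict came back.

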